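# Pin and lock a spacer stack on a microscope stand foot

## Robot

A 6-joint arm with a two-finger parallel gripper is mounted at the origin on the work surface. World frame = base frame: x ahead of the robot, y to its left, z up, the work surface at z = 0. Lengths are in m, angles in degrees, forces in N, time in s.
With the tool pointing down it reaches from about 0.35 to 0.875 m from the base axis. Payload 4.2 kg.
Tool frame: the origin (TCP) lies on the front face of the gripper's body, between the roots of the fingers; the fingertips stand finger_overhang ahead of it and the grasp point (between the pads) lies 51 mm ahead of it (finger_overhang is the distance from the TCP to the fingertips, in m); z points along the fingers, y is the line along which they close (so a half turn about z gives the same grasp; the last joint's range is limited). The gripper opens to 87 mm and grips with 3 to 60 N. Pads are 19 mm wide; open, the fingers measure 117 mm over their backs; the gripper's body (75 mm by 190 mm) begins 51 mm behind the grasp point.
Start: joints at [81.853, 22.042, 0.453, 0, -68.411, -14.817], TCP at [0.244, 0.575, 0.292] pointing down, gripper open.
Joint ranges: [-179.83, 179.83], [-69.29, 118.12], [-61.27, 80.66], [-181.25, 117.63], [-171.15, -9.14], [-177.46, 177.46]. Speed limits (degrees/s): [159.86, 159.86, 180, 180, 180, 180].

## Interface

Orientations are given as a 3x3 rotation matrix whose columns are the frame's x, y, z axes.
In Python, from station import sense, capture, camera_model, finish_job, finger_overhang gives the robot as it stands. The module is installed in compiled form; this text tells all that it offers.
- The arm moves only by the tool jog_arm, never from a script. Its argument "rows" is a list that holds one entry, the list of rows, each a list of 4 numbers: the shift along the tool's x, y, z in m, then the turn about the tool's z in rad. A call has 1 to 20 rows; each row shifts and turns the commanded pose from where the row before left it, along the tool's axes as they then stand; what a row does not reach is not made up. A row lasts 1/8 s, in which the tool goes at most 62.5 mm and 10.7 degrees, less where a joint would pass 70% of its speed; a pose out of reach is approached as far as the arm can. A call is refused whole if a number of a shift passes 0.0625 or a number of a turn 0.188, either way. A call with a gripper value outside its range is refused whole. "claw" is the opening, from 0 (shut) to 1 (fully open), set as the call begins (left out, the last holds). The fingers move at their own pace and stop on an object; the grip force is fixed at half the most. Time passes only in rows, so rows that do not move let the fingers close. It gives the time, the measured TCP pose, the force, the opening and the grip force at its end, in the units of the state.
- sense(): the state, without advancing time (a new reading comes with each control period).
- capture(name): name is "side" or "top"; returns the picture (400x640x3 uint8, red, green, blue); there is no depth.
- camera_model(name): a dict with "fovy" (degrees; the focal length in pixels is half the picture's height over the tangent of half this angle, whatever the lens; pixels are square), "cx", "cy" (the principal point, pixels), "k1" (the pictures are not rectified: a ray, as slopes to the right and down, at radius r is drawn at 1 + k1 r^2 times it, then the intrinsics apply), "eye" and "rotation" of the camera in the world. Camera axes: x right, y down, z forward; pixel columns grow to the right and rows downward; lengths in m; the calibration is good to about 2 mm. A picture is of the moment at which its call begins. camera_model takes no time and is no camera call.
- finish_job(): hands the job in; it is judged then, once.
The state is a dict: "time_s": time; "joints": joint angles; "joint_velocities": joint speeds; "effort": joint torques, N m; "tcp_pos": TCP position; "ee_rot": TCP orientation; "wrist_force": force on the tool from outside, world axes, zero at the start; "moment": the same for the moment, N m; "gripper_width": opening from 0.0 (shut) to 1.0 (fully open); "gripper_force": force on a finger pad.
Only numpy, scipy, OpenCV 4.12 (cv2) and the standard library are available. Lean on these libraries where they do the work, as an engineer would, in place of code of your own. Each camera call takes 0.05 s, during which the arm holds its last target. There are 200 camera calls.

## Task

Build up the microscope stand foot: line up the thick riser block that lies askew on it so that its hole is over the bore, stack on it the thinner spacer plate and then the long specimen holder, all with their small holes over the bore, their long sides in line with the foot and their long ends pointing away from the lever. Pass the longest pin from the rack down through all of them until its head sits on the stack, then lock it: lift the lever out of its notch, move it towards the pin and let it drop fully into the other notch. Leave the other two pins and everything else on the bench where they are.

Things in the scene. Friction and masses are not known exactly. Their poses are not given: they have to be found in the camera images.
- mount_bore (a point): centre of the mouth of the vertical bore, 13.5 mm across, in the top of the fixed stand foot: a grey block with aluminium top, 84 mm (x) by 205 mm (y) by 40 mm high on the bench. The block reaches 62.5 mm from the bore towards -y, 142.5 mm towards +y, 42 mm to either side in x. Axes are the foot's: y along its length towards the lever, z up
- lever_knob (a point): centre of the lever's black round knob, 22 mm across, 26 mm tall; with the lever down it is 75 mm above the bench; from the bore it is 95 mm straight along the foot's +y when free, 69 mm when locked. Axes as the foot's. Below it a steel cross bar, 38 mm (x), lies between teeth on the foot (tops 52 mm above the bench). The lever does not turn
- bolt (a joint): travel of the lever along the foot towards the bore, m: 0 = free (start), 0.026 = locked. It carries a bolt inside the foot that enters the neck near the pin's tip; if the pin is not fully home it is blocked. About 1 N friction, no spring
- lever (a joint): lift of the lever, m: 0 = down in a notch, at most 0.022. It must be lifted more than 0.012 for its bar to pass over the teeth; it falls by its own weight (0.8 N) when let go over a notch, which has 1.5 mm of play to either side
- riser_mid (a point): centre of the riser block, a plain dark metal slab 60 mm (x) by 76 mm (y) by 14 mm thick, about 160 g, lying loosely and askew on top of the foot near the bore (underside 40 mm above the bench). Its only hole lies towards its +y end. In place, its y axis points along the foot's +y
- riser_hole (a point): centre of the riser's through hole, 14 mm across, 16 mm from the block's centre along its +y, half-way through
- spacer_mid (a point): centre of the spacer plate, dark metal, 52 mm (x) by 66 mm (y) by 10 mm thick, about 90 g, lying on the bench. Its only hole lies towards its +y end. In place, its y axis points along the foot's +y
- spacer_hole (a point): centre of the spacer's through hole, 14 mm across, 12 mm from the plate's centre along its +y, half-way through
- holder_mid (a point): centre of the specimen holder, a dark metal plate 44 mm (x) by 100 mm (y) by 8 mm thick, about 70 g, lying on the bench, with a large 26 mm specimen window centred 26 mm towards -y and a small hole towards +y. In place, its y axis points along the foot's +y
- holder_hole (a point): centre of the holder's small through hole, 14 mm across, 30 mm from the plate's centre along its +y, half-way through
- pin_head (a point): centre of the round head (22 mm across, 18 mm tall) of the longest steel pin, about 90 g: below the head a shank 12 mm across, 60 mm long, with tapered nose (8 mm across at the tip, full width 7 mm up) and a 6 mm thick neck 8.5 to 17 mm up from the tip. It stands upright in one of the rack's three holes, its head the highest of the three (66 to 84 mm above the bench)
- pin_tip (a point): centre of the longest pin's lower end, 69 mm below the centre of its head. Fully home, it is 28 mm below the foot's top face. z runs up along the pin
- rack: the fixed grey pin rack, 44 mm (x) by 150 mm (y) by 40 mm high, with three 13 mm holes, 34 mm deep and 46 mm apart; origin at the centre of its underside and the row of holes runs along its y axis
- slidebox: bystander: green slide box fixed on the bench, 100 mm (x) by 34 mm by 32 mm tall; origin at the centre of its underside
- pin_mid: middle-length pin in the rack: as the long pin but its shank is 50 mm. Not to be used. Origin at its tip
- pin_short: shortest pin in the rack: shank 40 mm. Not to be used. Origin at its tip
- lens: bystander: dark metal microscope objective standing on the bench, 26 mm across, 42 mm tall; origin at the centre of its underside
- oil: bystander: small amber bottle, 28 mm across, 58 mm tall; origin at the centre of its underside
- dish: bystander: clear open dish, 72 mm across, 14 mm tall; origin at the centre of its underside
- jar: bystander: small white jar, 40 mm across, 50 mm tall; origin at the centre of its underside
- driver: bystander: screwdriver lying flat, 150 mm long; origin below its middle, long axis x
Not all that is in view belongs to the job. Leave any orange look-alike of the part that bears riser_mid alone.

How it is judged (in metres and radians):
On the way, in this order (a step that is already met when the one before it is completed fails the run):
1. the three parts are stacked in order over the bore and the long pin is fully home through them (horizontal distance between each of riser_hole, spacer_hole, holder_hole and mount_bore below 0.0035 m and z of riser_mid in the frame of mount_bore between 0.004 and 0.01 m and y of each of riser_mid, spacer_mid, holder_mid in the frame of mount_bore below -0.005 m and angle between the y axis of each of riser_mid, spacer_mid, holder_mid and the y axis of mount_bore, either way round below 0.2 rad and z of spacer_mid in the frame of mount_bore between 0.016 and 0.022 m and z of holder_mid in the frame of mount_bore between 0.025 and 0.031 m and z of pin_tip in the frame of mount_bore below -0.0255 m and horizontal distance between pin_tip and mount_bore below 0.004 m), for 0.2 s.
2. the lever is down in the locked notch (value of joint bolt above 0.0235 m and value of joint lever below 0.003 m), for 0.2 s.
At the end, for the whole second after the job is handed in: riser, spacer, holder flat on the foot in this order (heights within 3 mm), holes within 3.5 mm of the bore axis, in line within 0.2 rad, long ends away from the lever; long pin tip 25.5 mm or more below the foot top, within 4 mm of the axis; lever travelled over 23.5 mm, down within 3 mm (all of step 1 and all of step 2); the robot touches nothing.
It fails at once if another pin than the longest was moved by more than 30 mm (distance of any of pin_mid, pin_short from where it was at the start of the episode above 0.03 m).
It fails at once if the lens, bottle, dish, jar or screwdriver was moved by more than 30 mm (distance of any of lens, oil, dish, jar, driver from where it was at the start of the episode above 0.03 m).
It also fails if it takes over 72 s, if anything falls off the work surface, if the arm or the gripper's body presses on something with over 40 N, if the wrist force passes 120 N, or if a joint passes its speed limit or range.

## Working session

There is one attempt and no reset: what is moved stays moved. The work goes in short steps, Python scripts to look and compute and a tool call to move; the robot and the scene stay as the last step left them, time stands still between calls to the robot, and variables do not carry over. Pictures are saved under pics/ and viewed, at most 10 in all, crops included, and the job is handed in when it is done.

Besides the shell and the picture viewer there is one more tool, called after "Request:" in YAML: its name, and indented under it one key for each argument. jog_arm: Moves the arm, as the interface text tells. Its arguments: {"type":"object","properties":{"rows":{"type":"array"},"claw":{"type":"number"}},"required":["rows"]}

```bash
mkdir -p pics
cat > h.py <<'E'
import numpy as np, cv2
from station import sense, capture, camera_model, finish_job, finger_overhang
def K(m):
    f=200/np.tan(np.radians(m['fovy'])/2); return f
def ray(name,uv):
    m=camera_model(name); f=K(m); uv=np.atleast_2d(np.array(uv,float))
    d=(uv-[m['cx'],m['cy']])/f; s=d.copy()
    for _ in range(20):
        s=d/(1+m['k1']*(s**2).sum(1,keepdims=True))
    v=np.c_[s,np.ones(len(s))]@np.array(m['rotation']).T
    return np.array(m['eye']),v
def onz(name,uv,z):
    e,v=ray(name,uv); return e+v*((z-e[2])/v[:,2:3])
def proj(name,P):
    m=camera_model(name); c=(np.atleast_2d(P)-np.array(m['eye']))@np.array(m['rotation'])
    s=c[:,:2]/c[:,2:]; s=s*(1+m['k1']*(s**2).sum(1,keepdims=True))
    return s*K(m)+[m['cx'],m['cy']]
def save(name,im,box=None,scale=1):
    if box: x0,y0,x1,y1=box; im=im[y0:y1,x0:x1]
    im=cv2.resize(im,None,fx=scale,fy=scale,interpolation=cv2.INTER_CUBIC)
    cv2.imwrite('pics/'+name+'.png',im[:,:,::-1])
E
python3 - <<'E'
from h import *
for n in('top','side'):
    im=capture(n); np.save(n+'0.npy',im); save(n+'0',im,scale=1.25); print(n,camera_model(n))
s=sense(); print(s); print(finger_overhang)
E
```

```text
top {'fovy': 56.77162581662343, 'cx': 322.50520010137586, 'cy': 195.3940420724339, 'k1': -0.0831285641784789, 'eye': array([ 0.48159032, -0.06407208,  1.13467638]), 'rotation': array([[-0.003229  , -0.99655404,  0.0828832 ],
       [-0.99998227,  0.00363262,  0.00471941],
       [-0.00500423, -0.08286649, -0.99654809]])}
side {'fovy': 46.809288075575516, 'cx': 325.0039160907402, 'cy': 199.4539060693326, 'k1': -0.08460424108755424, 'eye': array([-0.02420035, -0.6792174 ,  0.6508766 ]), 'rotation': array([[ 0.73034235, -0.38264703,  0.56584565],
       [-0.68295623, -0.42489718,  0.59416595],
       [ 0.01307038, -0.82039237, -0.57165158]])}
{'time_s': 0.1, 'joints': array([ 8.18515829e+01,  2.20860653e+01,  3.87624850e-01, -2.69596920e-02,
       -6.84117627e+01, -1.48160380e+01]), 'joint_velocities': array([-0.08579883, -0.32397472,  0.13015538,  0.10849126, -0.04453865,
       -0.0773624 ]), 'effort': array([-1.09352230e-03, -3.91692567e+01,  1.87934089e+01,  4.23193529e+00,
        1.34457907e-02, -7.27017687e-05]), 'tcp_pos': array([0.2436698 , 0.57509982, 0.29126778]), 'ee_rot': array([[ 9.20679376e-01, -3.90319085e-01, -7.05725256e-04],
       [-3.90319717e-01, -9.20677536e-01, -1.84193747e-03],
       [ 6.91979595e-05,  1.97129233e-03, -9.99998055e-01]]), 'wrist_force': array([ 0.10971876, -0.72464149,  0.10910032]), 'moment': array([ 0.00910105, -0.02464385, -0.02326387]), 'gripper_force': 0.0, 'gripper_width': 0.9986391470630543}
0.0697
```

View pics/top0.png

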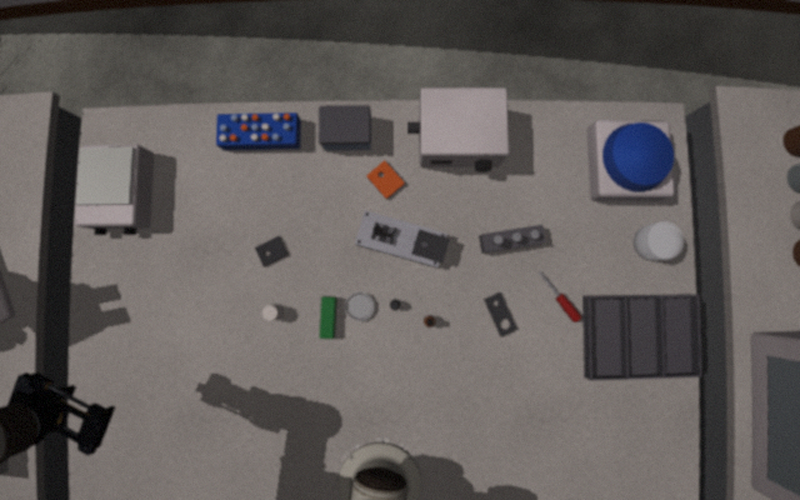

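View pics/side0.png

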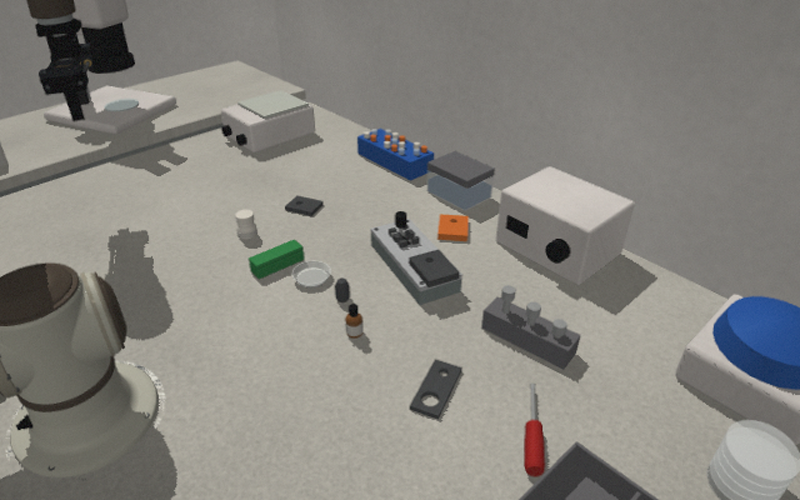

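Candidates, in the 800-px views:
- Riser: dark slab on the foot at top (432,247). The orange look-alike at (386,180) is to be avoided.
- Spacer: dark plate at (272,250).
- Holder: dark plate with window at (500,314).
- Pins: rack at (514,239). In the side view the heads are at (508,293), (533,310) and (559,327), and the leftmost looks highest.

I'll check these in a close crop.

Run:
```python
from h import *
save('topc',np.load('top0.npy'),(190,150,450,285),3)
save('sidec',np.load('side0.npy'),(215,145,475,340),3)
```

```text
(no output)
```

View pics/topc.png

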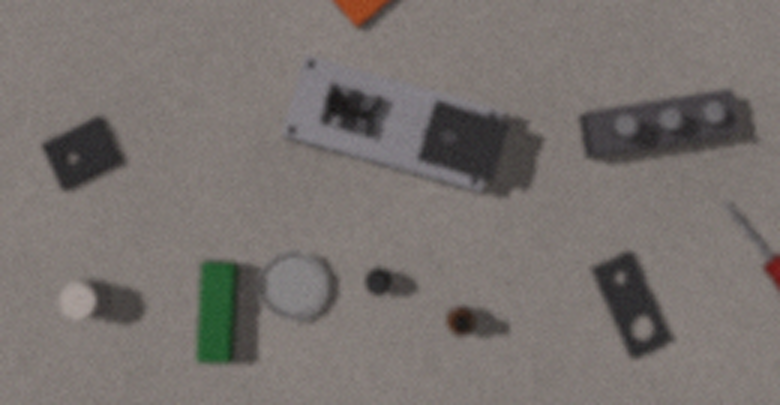

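View pics/sidec.png

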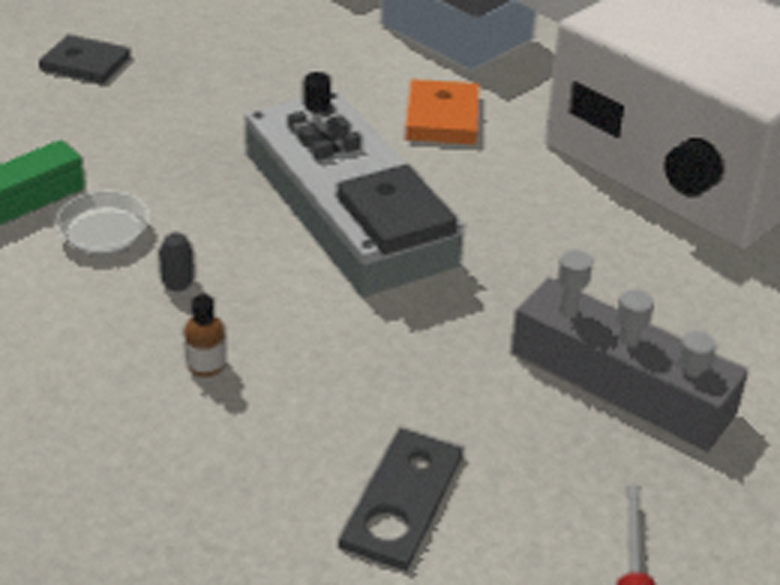

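The crops confirm the choice. In topc the riser is at (465,142) with its hole at (448,136), the spacer at (84,153) with its hole at (72,157), and the holder at (632,305) with its small hole at (620,278). In sidec the longest pin is the leftmost, at (575,270), which is (628,126) in topc. Next I'll measure them.

```bash
cat >> h.py <<'E'
def warp(name,im,c,h,z,s=2000):
    "metric picture of the plane z, centre c, half size h, s px/m; u=+x, v=+y"
    n=int(2*h*s); g=(np.arange(n)+.5)/s-h
    X,Y=np.meshgrid(c[0]+g,c[1]+g); uv=proj(name,np.c_[X.ravel(),Y.ravel(),0*X.ravel()+z]).astype(np.float32)
    return cv2.remap(im,uv[:,0].reshape(n,n),uv[:,1].reshape(n,n),cv2.INTER_CUBIC)
def blobs(mask,c,h,s=2000,amin=300):
    cs,_=cv2.findContours(mask.astype(np.uint8),cv2.RETR_CCOMP,cv2.CHAIN_APPROX_NONE); out=[]
    for q in cs:
        if cv2.contourArea(q)<amin: continue
        r=cv2.minAreaRect(q); m=cv2.moments(q)
        out.append((np.r_[m['m10'],m['m01']]/m['m00']/s-h+c,np.array(r[0])/s-h+c,np.array(r[1])/s,r[2],cv2.contourArea(q)/s/s))
    return out
E
python3 - <<'E'
from h import *
np.set_printoptions(precision=4,suppress=True)
im=np.load('top0.npy'); sd=np.load('side0.npy')
def c2n(u,v): return (190+u/3,150+v/3)
P={k:onz('top',c2n(*uv),z)[0] for k,(uv,z) in dict(foot=((392,125),.04),riser=((465,142),.054),spacer=((84,153),.01),holder=((632,305),.008),pin=((628,126),.084)).items()}
print(P)
g=im.astype(float)
for n,(u,v) in dict(alu=(410,120),alu2=(310,100),bench=(200,200),riser=(480,150),sp=(90,150),hd=(625,300),shadow=(525,150),footside=(0,0)).items():
    x,y=map(int,c2n(u,v)); print(n,g[y-1:y+2,x-1:x+2].mean((0,1)))
for k,z,h in (('riser',.054,.07),('spacer',.01,.06),('holder',.008,.075)):
    w=warp('top',im,P[k][:2],h,z).astype(float).mean(2)
    for b in blobs(w<68,P[k][:2],h): print(k,*b)
# side view
def s2n(u,v): return (215+u/3,145+v/3)
for k,uv,z in (('riser hole',(385,189),.054),('sp hole',(73,52),.01),('hd hole',(420,460),.008),('knob',(317,80),.088),('pin head top',(576,258),.084),('hd win',(386,522),.008)):
    print(k,onz('side',s2n(*uv),z))
E
```

```text
{'foot': array([ 0.5838, -0.0535,  0.04  ]), 'riser': array([ 0.5655, -0.1248,  0.054 ]), 'spacer': array([0.559 , 0.2622, 0.01  ]), 'holder': array([ 0.4033, -0.295 ,  0.008 ]), 'pin': array([ 0.5779, -0.2787,  0.084 ])}
alu [124.8889 121.7778 126.6667]
alu2 [129.2222 124.3333 130.1111]
bench [130.7778 123.4444 119.    ]
riser [49.1111 48.1111 49.8889]
sp [46.2222 44.6667 47.3333]
hd [48.2222 46.3333 48.5556]
shadow [71.8889 67.6667 65.    ]
footside [130.5556 123.5556 119.8889]
riser [ 0.5664 -0.1266] [ 0.5658 -0.1288] [0.0867 0.0686] 71.1139144897461 0.004578125
spacer [0.5595 0.2635] [0.5595 0.2632] [0.0542 0.0696] 25.53743553161621 0.003538
spacer [0.5546 0.2745] [0.5544 0.2747] [0.0116 0.0114] 63.43495178222656 0.00010337499999999999
holder [ 0.4045 -0.2943] [ 0.4045 -0.2944] [0.099  0.0443] 23.749494552612305 0.004106625
holder [ 0.4318 -0.2825] [ 0.4318 -0.2828] [0.0138 0.0138] 45.0 0.00014974999999999998
holder [ 0.381  -0.3046] [ 0.3812 -0.3047] [0.0258 0.0275] 50.19443130493164 0.000557125
riser hole [[ 0.5741 -0.1099  0.054 ]]
sp hole [[0.5572 0.274  0.01  ]]
hd hole [[ 0.4329 -0.2848  0.008 ]]
knob [[ 0.6029 -0.0046  0.088 ]]
pin head top [[ 0.5827 -0.2773  0.084 ]]
hd win [[ 0.3821 -0.3057  0.008 ]]
```

Run:
```python
from h import *
np.set_printoptions(precision=4,suppress=True)
im=np.load('top0.npy'); sd=np.load('side0.npy')
c=np.array([.5765,-.07]);h=.15
g=cv2.GaussianBlur(im.astype(np.float32),(0,0),1.0)
bl=g[:,:,2]-g[:,:,0]
w=warp('top',bl,c,h,.04); y=warp('top',g.mean(2),c,h,.04)
m=(w>-5).astype(np.uint8); m=cv2.morphologyEx(m,cv2.MORPH_OPEN,np.ones((9,9))); m=cv2.morphologyEx(m,cv2.MORPH_CLOSE,np.ones((25,25)))
for b in blobs(m,c,h,amin=4000): print('foot',*b)
cs,_=cv2.findContours(m,cv2.RETR_EXTERNAL,cv2.CHAIN_APPROX_NONE); q=max(cs,key=cv2.contourArea)[:,0]/2000-h+c
# foot edges: fit
a=np.radians(90-14.0)
for it in range(3):
    ax=np.array([np.cos(a),np.sin(a)]); n=np.array([ax[1],-ax[0]])   # ax ~ +y of foot, n ~ +x
    t=q@ax; s=q@n; t1=np.percentile(t,99); 
    sel=(t<t1-.015)&(t>t1-.12)
    mid=np.median(s); A=sel&(s>mid+.03); B=sel&(s<mid-.03)
    pa=np.polyfit(t[A],s[A],1); pb=np.polyfit(t[B],s[B],1); print(pa,pb,pa[1]-pb[1]); a-=(pa[0]+pb[0])/2
ax=np.array([np.cos(a),np.sin(a)]); n=np.array([ax[1],-ax[0]]); t=q@ax;s=q@n
ms=(np.median(s[A])+np.median(s[B]))/2
E=(abs(s-ms)<.03)&(t>np.percentile(t,90)); te=np.median(t[E]); print('width',np.median(s[A])-np.median(s[B]),'ends',te,t.min())
bore=ax*(te-.1425)+n*ms; print('ang',np.degrees(a)-90,'bore',bore,'knob exp',bore+.095*ax)
mk=cv2.cvtColor((m*255),cv2.COLOR_GRAY2RGB); 
# riser
P=np.array([.566,-.127]);h=.07
wr=warp('top',im.astype(np.float32).mean(2),P,h,.054)
for th in (56,62):
    for b in blobs(wr<th,P,h,amin=100): print('riser',th,*b)
vis=np.hstack([np.clip(y,0,255).astype(np.uint8),m*255]); save('foot',cv2.cvtColor(vis,cv2.COLOR_GRAY2RGB),scale=.5)
# holes in side
for k,c,z in (('riserh',(.574,-.110),.054),('sph',(.556,.274),.01),('hdh',(.432,-.283),.008)):
    w=warp('side',sd.astype(np.float32).mean(2),np.array(c),.02,z); i=np.unravel_index(0,w.shape)
    lo=w.min(); print(k,lo,np.median(w),w.max())
# pin heads: bright blobs top
c=np.array([.58,-.31]);h=.09
w=warp('top',im.astype(np.float32).mean(2),c,h,.084)
print(np.percentile(w,[5,30,50,80,95]))
```

```text
foot [0.4398 0.0444] [0.4428 0.0445] [0.07   0.0325] 90.0 0.001750125
foot [ 0.5851 -0.057 ] [ 0.5846 -0.0584] [0.2201 0.0875] 74.05460357666016 0.018318375
[0.0311 0.6218] [0.0318 0.5357] 0.08604625826642986
[0.0001 0.6214] [0.0004 0.5355] 0.08594704487109439
[-0.0001  0.6214] [0.0001 0.5355] 0.08594707660151724
width 0.08597742953399734 ends 0.21172267780490012 -0.006953610090783894
ang -15.817424166869074 bore [ 0.5754 -0.0911] knob exp [0.6013 0.0003]
riser 56 [ 0.5672 -0.124 ] [ 0.5679 -0.1239] [0.0737 0.0596] 72.27676391601562 0.0038905
riser 56 [ 0.5717 -0.1078] [ 0.5714 -0.1081] [0.0152 0.016 ] 22.61986541748047 0.000178
riser 62 [ 0.5668 -0.1248] [ 0.5666 -0.125 ] [0.0779 0.0648] 71.1139144897461 0.00418925
riser 62 [ 0.5718 -0.1083] [ 0.5722 -0.1085] [0.0105 0.013 ] 0.0 0.0001005
riserh 40.899055 69.2952 123.84909
sph 42.9587 69.38867 163.96838
hdh 42.414703 70.35956 173.58325
[ 60.0096 111.0495 119.2574 122.5502 125.1414]
```

View pics/foot.png

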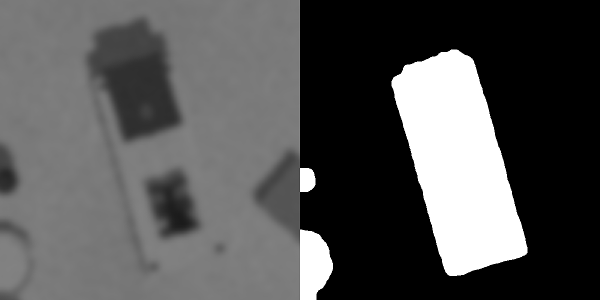

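```bash
cat > go.py <<'E'
import sys
from h import *
def go(x,y,z,th):
    s=sense(); R=np.array(s['ee_rot']); p=np.array(s['tcp_pos'])
    c=np.degrees(np.arctan2(R[1,0],R[0,0])); d=(th-c+180)%360-180
    t=np.radians(th); ax=np.array([np.cos(t),np.sin(t),0]); ay=np.array([ax[1],-ax[0],0]); D=np.array([x,y,z])-p
    print('t %.2f turn %.4f then shift %.4f %.4f %.4f | th %.2f tilt %.4f %.4f q6 %.1f F'%(s['time_s'],-np.radians(d),D@ax,D@ay,-D[2],c,R[0,2],R[1,2],s['joints'][5]),np.round(s['wrist_force'],1))
if __name__=='__main__': go(*map(float,sys.argv[1:]))
E
python3 go.py .5676 -.124 .24 -109
python3 - <<'E'
from h import *
im=np.load('top0.npy'); sd=np.load('side0.npy')
np.set_printoptions(precision=1,suppress=True,linewidth=150)
a=np.radians(74.2); ax=np.array([np.cos(a),np.sin(a)]); n=np.array([ax[1],-ax[0]]); b=np.array([.5752,-.0916])
for name,I in(('top',im),('side',sd)):
    g=I.astype(np.float32).mean(2)
    def prof(T,S):
        P=b+T[:,None,None]*ax+S[None,:,None]*n; P=np.concatenate([P,0*P[...,:1]+.04],2); uv=proj(name,P.reshape(-1,3)).astype(np.float32)
        return cv2.remap(g,uv[:,0].reshape(len(T),-1),uv[:,1].reshape(len(T),-1),cv2.INTER_LINEAR)
    S=np.arange(-.052,.053,.002); print(name,'across',np.c_[S*1000,prof(np.arange(.035,.06,.001),S).mean(0)].ravel())
    T=np.arange(.126,.156,.002); print('along',np.c_[T*1000,prof(T,np.arange(-.03,.03,.001)).mean(1)].ravel())
E
```

```text
t 0.10 turn 1.5014 then shift 0.5556 -0.5339 0.0513 | th -22.97 tilt -0.0007 -0.0018 q6 -14.8 F [ 0.1 -0.7  0.1]
top across [-52.  120.9 -50.  121.3 -48.  119.6 -46.  114.5 -44.  105.9 -42.  101.1 -40.  106.6 -38.  116.8 -36.  123.8 -34.  126.5 -32.  127.7 -30.  128.5
 -28.  129.  -26.  127.7 -24.  126.1 -22.  123.2 -20.  118.3 -18.  111.1 -16.  105.  -14.  100.4 -12.  100.  -10.   99.6  -8.  100.2  -6.  102.5
  -4.  104.3  -2.  106.3   0.  106.2   2.  103.6   4.  101.2   6.   99.6   8.   97.6  10.   96.   12.   95.4  14.   95.9  16.   96.1  18.   98.
  20.  104.   22.  112.4  24.  119.4  26.  124.3  28.  126.7  30.  126.5  32.  127.2  34.  128.6  36.  128.   38.  127.4  40.  126.2  42.  124.7
  44.  123.7  46.  123.3  48.  123.3  50.  124.   52.  123.8]
along [126.  127.5 128.  126.7 130.  126.4 132.  126.3 134.  125.8 136.  125.2 138.  125.6 140.  126.1 142.  125.5 144.  124.4 146.  123.6 148.  123.
 150.  123.  152.  123.7 154.  123.9]
side across [-52.   69.  -50.   67.9 -48.   68.  -46.   72.1 -44.   82.4 -42.   91.8 -40.  105.  -38.  133.7 -36.  157.8 -34.  165.  -32.  165.4 -30.  165.8
 -28.  166.4 -26.  166.7 -24.  166.6 -22.  167.9 -20.  168.  -18.  160.9 -16.  143.6 -14.  130.  -12.  127.8 -10.  127.9  -8.  124.5  -6.  122.3
  -4.  126.8  -2.  136.3   0.  140.9   2.  138.4   4.  136.7   6.  135.1   8.  132.   10.  127.6  12.  122.9  14.  121.7  16.  124.9  18.  127.7
  20.  127.   22.  129.4  24.  144.1  26.  158.8  28.  164.   30.  164.7  32.  165.8  34.  167.2  36.  168.   38.  167.7  40.  166.8  42.  166.3
  44.  166.7  46.  167.2  48.  167.2  50.  166.8  52.  166.7]
along [126.  108.9 128.  116.1 130.  118.6 132.  118.4 134.  116.9 136.  117.1 138.  120.1 140.  123.8 142.  127.8 144.  131.2 146.  133.8 148.  136.3
 150.  138.6 152.  140.9 154.  143.6]
```

Request:
jog_arm:
  rows:
    - [[0,0,0,0.1877],[0,0,0,0.1877],[0,0,0,0.1877],[0,0,0,0.1877],[0,0,0,0.1877],[0,0,0,0.1877],[0,0,0,0.1877],[0,0,0,0.1877],[0.04,-0.038,0,0],[0.04,-0.038,0,0],[0.04,-0.038,0,0],[0.04,-0.038,0,0],[0.04,-0.038,0,0],[0.04,-0.038,0,0],[0.04,-0.038,0,0]]

```text
time_s: 1.98
tcp_pos: [0.405, 0.2226, 0.2921]
ee_rot: [[-0.324, -0.946, -0.0], [-0.946, 0.324, -0.0], [0.0, 0.0, -1.0]]
wrist_force: [0.3, 0.1, -0.0]
gripper_width: 1.002
gripper_force: 0.0
```

```bash
python3 go.py .5676 -.124 .24 -109
```

```text
t 1.98 turn 0.0020 then shift 0.2747 -0.2666 0.0521 | th -108.89 tilt -0.0002 -0.0001 q6 -67.9 F [ 0.3  0.1 -0. ]
```

Request:
jog_arm:
  rows:
    - [[0.045,-0.044,0.009,0],[0.045,-0.044,0.009,0],[0.045,-0.044,0.009,0],[0.045,-0.044,0.009,0],[0.045,-0.044,0.009,0],[0.045,-0.044,0.009,0],[0,0,0,0],[0,0,0,0]]

```text
time_s: 2.98
tcp_pos: [0.5638, -0.111, 0.2385]
ee_rot: [[-0.325, -0.946, -0.001], [-0.946, 0.325, 0.0], [0.0, 0.001, -1.0]]
wrist_force: [0.0, 0.8, 0.8]
gripper_width: 0.999
gripper_force: 0.0
```

```bash
python3 go.py .5676 -.124 .112 -109
```

```text
t 2.98 turn 0.0007 then shift 0.0111 -0.0078 0.1265 | th -108.96 tilt -0.0014 0.0002 q6 -24.0 F [0.  0.8 0.8]
```

Request:
jog_arm:
  rows:
    - [[0.011,-0.008,0.03,0],[0,0,0.03,0],[0,0,0.03,0],[0,0,0.02,0],[0,0,0.014,0],[0,0,0,0],[0,0,0,0]]

```text
time_s: 3.85
tcp_pos: [0.5689, -0.1234, 0.1162]
ee_rot: [[-0.323, -0.946, 0.002], [-0.946, 0.323, -0.0], [-0.001, -0.002, -1.0]]
wrist_force: [0.4, -0.2, -0.5]
gripper_width: 0.999
gripper_force: 0.0
```

```bash
python3 go.py .5676 -.124 .112 -109
```

```text
t 3.85 turn 0.0027 then shift 0.0010 0.0010 0.0042 | th -108.85 tilt 0.0020 -0.0001 q6 -22.6 F [ 0.4 -0.2 -0.5]
```

Now close on it (target opening below the 60 mm width, so it grips), then lift.

Request:
jog_arm:
  rows:
    - [[0.001,0.001,0.003,0],[0,0,0,0]]

```text
time_s: 4.1
tcp_pos: [0.5669, -0.1245, 0.1125]
ee_rot: [[-0.324, -0.946, 0.0], [-0.946, 0.324, 0.0], [-0.0, -0.0, -1.0]]
wrist_force: [-0.2, 0.3, 0.6]
gripper_width: 1.0
gripper_force: 0.0
```

Request:
jog_arm:
  rows:
    - [[0,0,0,0],[0,0,0,0],[0,0,0,0],[0,0,0,0],[0,0,0,0],[0,0,0,0],[0,0,0,0]]
  claw: 0.4

```text
time_s: 4.97
tcp_pos: [0.5671, -0.1245, 0.1122]
ee_rot: [[-0.324, -0.946, 0.0], [-0.946, 0.324, -0.0], [-0.0, -0.0, -1.0]]
wrist_force: [0.6, -0.3, -0.2]
gripper_width: 0.686
gripper_force: 30.0
```

Request:
jog_arm:
  rows:
    - [[0,0,-0.03,0],[0,0,-0.04,0],[-0.04,0.014,0,0],[-0.04,0.014,0,0],[-0.04,0.014,0,0],[-0.04,0.014,0,0],[-0.04,0.014,0,0],[0,0,0,0]]

```text
time_s: 5.98
tcp_pos: [0.5652, 0.0899, 0.1818]
ee_rot: [[-0.32, -0.947, -0.001], [-0.947, 0.32, 0.0], [0.0, 0.001, -1.0]]
wrist_force: [0.3, -0.6, -1.1]
gripper_width: 0.683
gripper_force: 30.0
```

Run:
```python
from h import *
t=capture('top'); np.save('top1.npy',t); s=capture('side'); np.save('side1.npy',s)
np.set_printoptions(precision=4,suppress=True)
c=np.array([.5776,-.0923]);h=.03
o=[]
for n,I in(('top',t),('side',s)):
    w=warp(n,I.astype(np.float32).mean(2),c,h,.04,6000)
    print(n,np.percentile(w,[1,5,20,50,80]))
    med=np.median(w); lo=np.percentile(w,1)
    for b in blobs(w<(med+lo)/2,c,h,6000): print(n,*b)
    o.append(np.clip(w,0,255).astype(np.uint8))
save('bore',cv2.cvtColor(np.hstack(o),cv2.COLOR_GRAY2RGB))
```

```text
top [56.9205 72.1053 76.8312 79.347  96.3209]
top [ 0.5754 -0.09  ] [ 0.5758 -0.0902] [0.0159 0.0107] 51.009002685546875 0.00012193055555555556
side [ 99.2432 101.4581 103.0753 104.5747 110.2919]
side [ 0.5499 -0.0692] [ 0.55   -0.0692] [0.0057 0.0024] 23.198591232299805 9.597222222222223e-06
side [ 0.5889 -0.0742] [ 0.5889 -0.0743] [0.0061 0.0025] 79.3803482055664 1.125e-05
side [ 0.5942 -0.0769] [ 0.5944 -0.0768] [0.0062 0.0028] 45.0 1.2958333333333333e-05
side [ 0.587  -0.0841] [ 0.587 -0.084] [0.0042 0.0038] 90.0 1.1138888888888889e-05
side [ 0.5926 -0.0875] [ 0.5925 -0.0876] [0.0054 0.0023] 25.201122283935547 9.722222222222223e-06
side [ 0.5715 -0.0892] [ 0.5707 -0.09  ] [0.0121 0.004 ] 45.0 3.2125e-05
side [ 0.5712 -0.0976] [ 0.571  -0.0976] [0.0043 0.0035] 90.0 1.1500000000000002e-05
side [ 0.5901 -0.0958] [ 0.5901 -0.0963] [0.0043 0.0102] 24.623563766479492 2.2888888888888888e-05
side [ 0.5725 -0.1032] [ 0.5725 -0.1033] [0.0091 0.0026] 36.25383758544922 1.611111111111111e-05
side [ 0.5972 -0.1072] [ 0.5986 -0.1072] [0.0063 0.0141] 50.49232482910156 3.252777777777777e-05
side [ 0.5687 -0.1128] [ 0.5686 -0.1128] [0.0053 0.0026] 8.746162414550781 1.0541666666666666e-05
side [ 0.5617 -0.1187] [ 0.5616 -0.1188] [0.0042 0.0029] 45.0 9.569444444444444e-06
side [ 0.5688 -0.1187] [ 0.5687 -0.1186] [0.0079 0.0025] 75.96376037597656 1.3625e-05
```

View pics/bore.png

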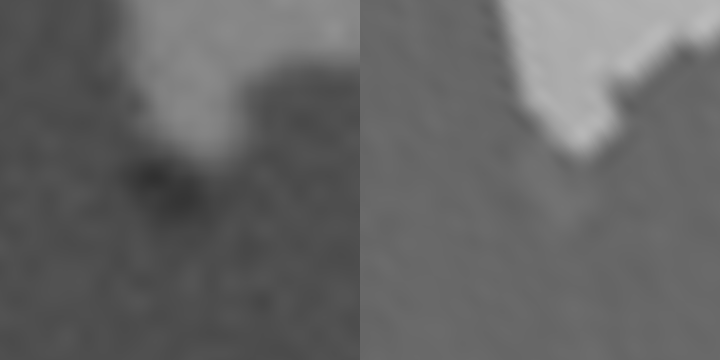

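Request:
jog_arm:
  rows:
    - [[0.042,-0.0207,-0.003,0],[0.042,-0.0207,-0.003,0],[0.042,-0.0207,-0.003,0],[0.042,-0.0207,-0.003,0],[0.042,-0.0207,-0.003,0],[0.042,-0.0207,-0.003,0],[0.042,-0.0207,-0.003,0],[0.042,-0.0207,-0.003,0],[0.042,-0.0207,-0.003,0],[0,0,0,0]]

```text
time_s: 7.32
tcp_pos: [0.6177, -0.3351, 0.2082]
ee_rot: [[-0.33, -0.944, -0.001], [-0.944, 0.33, 0.0], [0.0, 0.001, -1.0]]
wrist_force: [-0.4, 1.3, -1.1]
gripper_width: 0.684
gripper_force: 29.9
```

Run:
```python
from h import *
t=capture('top'); np.save('top2.npy',t); s=capture('side'); np.save('side2.npy',s)
np.set_printoptions(precision=4,suppress=True)
c=np.array([.576,-.0915]);h=.02
o=[]
for n,I in(('top',t),('side',s)):
    w=warp(n,I.astype(np.float32).mean(2),c,h,.04,9000)
    print(n,np.percentile(w,[1,5,20,50,80]))
    med=np.median(w); lo=np.percentile(w,1)
    for b in blobs(w<(med+lo)/2,c,h,9000): print(n,*b)
    o.append(np.clip(w,0,255).astype(np.uint8))
save('bore2',cv2.cvtColor(np.hstack(o),cv2.COLOR_GRAY2RGB))
# knob in side, clear
w=warp('side',s.astype(np.float32).mean(2),np.array([.603,-.004]),.03,.088,6000)
for b in blobs(w<70,np.array([.603,-.004]),.03,6000): print('knob',*b)
```

```text
top [ 60.6873  83.2602 129.129  134.6245 136.957 ]
top [ 0.5763 -0.0907] [ 0.5762 -0.0906] [0.0127 0.0126] 90.0 0.00012453703703703704
side [106.7375 116.5501 172.3124 176.2213 178.005 ]
side [ 0.5783 -0.0922] [ 0.5784 -0.0922] [0.0135 0.0136] 63.43495178222656 0.00014748765432098766
knob [ 0.5932 -0.0141] [ 0.5936 -0.0156] [0.0549 0.0226] 47.72631072998047 0.0009260277777777778
```

View pics/bore2.png

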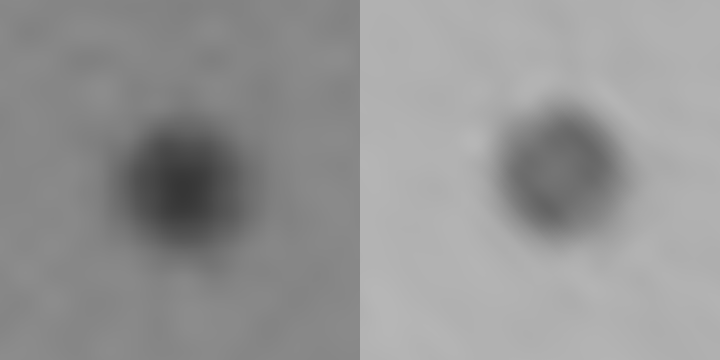

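```bash
python3 go.py .5717 -.1072 .135 -105.8
```

```text
t 7.42 turn -0.0571 then shift -0.2035 0.1056 0.0732 | th -109.07 tilt -0.0018 0.0011 q6 -4.0 F [-0.4 -0.1 -1.2]
```

Request:
jog_arm:
  rows:
    - [[0,0,0,-0.057],[-0.04,0.021,0,0],[-0.04,0.021,0,0],[-0.04,0.021,0.01,0],[-0.04,0.021,0.02,0],[-0.0435,0.0216,0.02,0],[0,0,0.02,0],[0,0,0,0],[0,0,0,0]]

```text
time_s: 8.55
tcp_pos: [0.5728, -0.1061, 0.1401]
ee_rot: [[-0.269, -0.963, 0.001], [-0.963, 0.269, -0.0], [-0.0, -0.001, -1.0]]
wrist_force: [-0.3, 0.1, -0.6]
gripper_width: 0.684
gripper_force: 30.0
```

```bash
python3 go.py .5717 -.1072 .1122 -105.8
```

```text
t 8.55 turn 0.0032 then shift 0.0014 0.0008 0.0279 | th -105.62 tilt 0.0013 -0.0002 q6 -21.1 F [-0.3  0.1 -0.6]
```

Request:
jog_arm:
  rows:
    - [[0.0014,0.0008,0.01,0.003],[0,0,0.01,0],[0,0,0.005,0],[0,0,0.0015,0],[0,0,0,0],[0,0,0,0]]

```text
time_s: 9.3
tcp_pos: [0.5717, -0.1072, 0.1129]
ee_rot: [[-0.272, -0.962, 0.001], [-0.962, 0.272, 0.0], [-0.0, -0.001, -1.0]]
wrist_force: [0.8, -0.0, -0.6]
gripper_width: 0.687
gripper_force: 29.9
```

```bash
python3 go.py .5717 -.1072 .1122 -105.8
```

```text
t 9.30 turn -0.0001 then shift -0.0000 -0.0000 0.0007 | th -105.81 tilt 0.0009 0.0000 q6 -21.1 F [ 0.8 -0.  -0.6]
```

Request:
jog_arm:
  rows:
    - [[0,0,0.0007,0],[0,0,0,0]]

```text
time_s: 9.55
tcp_pos: [0.5716, -0.1072, 0.1122]
ee_rot: [[-0.272, -0.962, 0.001], [-0.962, 0.272, -0.0], [-0.0, -0.001, -1.0]]
wrist_force: [-0.6, 0.5, 0.6]
gripper_width: 0.683
gripper_force: 30.0
```

Request:
jog_arm:
  rows:
    - [[0,0,0,0],[0,0,0,0],[0,0,0,0],[0,0,0,0],[0,0,-0.02,0],[0,0,-0.04,0],[0,0,-0.04,-0.18],[0,0,0,-0.18],[0,0,0,-0.18],[0,0,0,-0.18]]
  claw: 1.0

```text
time_s: 10.8
tcp_pos: [0.5712, -0.1072, 0.2121]
ee_rot: [[0.435, -0.9, 0.0], [-0.9, -0.435, 0.0], [0.0, -0.0, -1.0]]
wrist_force: [-0.1, 0.2, -0.2]
gripper_width: 1.003
gripper_force: 0.0
```

```bash
python3 go.py .5597 .2634 .12 -64.5
```

```text
t 10.80 turn 0.0048 then shift -0.3395 -0.1491 0.0921 | th -64.22 tilt 0.0002 0.0001 q6 20.5 F [-0.1  0.2 -0.2]
```

Request:
jog_arm:
  rows:
    - [[-0.042,-0.0185,0,0.005],[-0.042,-0.0185,0,0],[-0.042,-0.0185,0,0],[-0.042,-0.0185,0,0],[-0.042,-0.0185,0.01,0],[-0.042,-0.0185,0.03,0],[-0.042,-0.0185,0.03,0],[-0.042,-0.0185,0.02,0],[0,0,0,0],[0,0,0,0]]

```text
time_s: 12.05
tcp_pos: [0.5622, 0.2597, 0.1219]
ee_rot: [[0.425, -0.905, -0.0], [-0.905, -0.425, -0.0], [0.0, 0.001, -1.0]]
wrist_force: [-0.3, 0.3, 0.3]
gripper_width: 0.999
gripper_force: 0.0
```

```bash
python3 go.py .5597 .2634 .0715 -64.5
```

```text
t 12.05 turn -0.0056 then shift -0.0044 0.0006 0.0504 | th -64.82 tilt -0.0004 -0.0004 q6 -14.6 F [-0.3  0.3  0.3]
```

Request:
jog_arm:
  rows:
    - [[-0.0044,0.0006,0.02,-0.0056],[0,0,0.02,0],[0,0,0.009,0],[0,0,0,0],[0,0,0,0]]

```text
time_s: 12.68
tcp_pos: [0.5605, 0.2635, 0.074]
ee_rot: [[0.43, -0.903, 0.002], [-0.903, -0.43, 0.001], [-0.0, -0.002, -1.0]]
wrist_force: [0.9, 0.4, 0.5]
gripper_width: 1.002
gripper_force: 0.0
```

```bash
python3 go.py .5597 .2634 .0715 -64.5
cat >> h.py <<'E'
def hole(n,I,c,h,z,s=6000,frac=.5,amin=1500):
    w=warp(n,I.astype(np.float32).mean(2),np.array(c),h,z,s); q=np.percentile(w,[2,50,98]); return q,w
E
python3 - <<'E'
from h import *
np.set_printoptions(precision=4,suppress=True)
t=capture('top'); s=capture('side'); np.save('top3.npy',t); np.save('side3.npy',s)
c=np.array([.5717,-.1066]); h=.07
w=warp('top',t.astype(np.float32).mean(2),c,h,.054)
for th in (56,65,75):
    for b in blobs(w<th,c,h,amin=150): print(th,*b)
c=np.array([.578,-.092]); h=.02
o=[]
for n,I in(('top',t),('side',s)):
    w=warp(n,I.astype(np.float32).mean(2),c,h,.054,9000); o.append(np.clip(w*2,0,255).astype(np.uint8))
save('r3',cv2.cvtColor(np.hstack(o),cv2.COLOR_GRAY2RGB))
E
```

```text
t 12.68 turn -0.0007 then shift -0.0003 0.0007 0.0025 | th -64.54 tilt 0.0015 0.0010 q6 -14.7 F [0.9 0.4 0.5]
56 [ 0.5697 -0.1044] [ 0.5693 -0.1046] [0.0705 0.0539] 75.25643920898438 0.0035005
56 [ 0.5729 -0.087 ] [ 0.5737 -0.0872] [0.008  0.0138] 35.21759033203125 6.962500000000001e-05
65 [ 0.6025 -0.0391] [ 0.6007 -0.0393] [0.0045 0.015 ] 90.0 4.2999999999999995e-05
65 [ 0.5692 -0.1054] [ 0.5674 -0.1058] [0.0755 0.0595] 74.81416320800781 0.003941
75 [ 0.601 -0.04 ] [ 0.5975 -0.0408] [0.0075 0.0235] 90.0 9.45e-05
75 [ 0.508  -0.0457] [ 0.5081 -0.0457] [0.0103 0.0057] 29.05460548400879 3.9625e-05
75 [ 0.569  -0.1064] [ 0.5688 -0.1068] [0.0791 0.0674] 76.70142364501953 0.0043225
75 [ 0.5256 -0.1584] [ 0.5255 -0.1588] [0.0121 0.0063] 61.927513122558594 4.4124999999999995e-05
75 [ 0.56   -0.1695] [ 0.5607 -0.1701] [0.0132 0.0087] 64.53665161132812 4.625e-05
75 [ 0.5772 -0.171 ] [ 0.5752 -0.1722] [0.0195 0.0133] 20.556045532226562 9.7625e-05
```

View pics/r3.png

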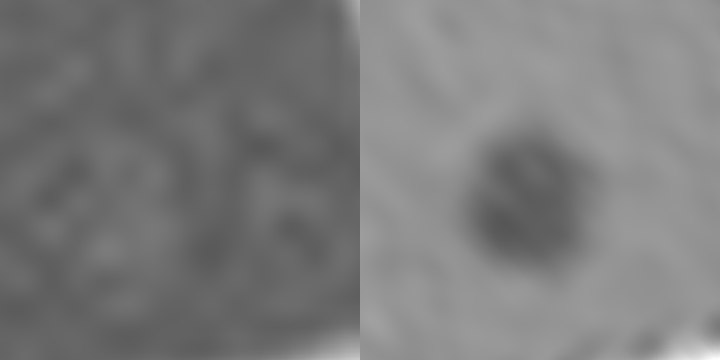

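Run:
```python
from h import *
np.set_printoptions(precision=4,suppress=True)
for f,c,n,z in(('side0','.574,-.110','side',.054),('side3','.577,-.0895','side',.054),('side2','.5783,-.0922','side',.04),('top0','.572,-.108','top',.054),('side0','.5565,.274','side',.01),('side0','.432,-.283','side',.008)):
    c=np.array(eval(c)); I=np.load(f+'.npy').astype(np.float32).mean(2); h=.014
    w=warp(n,I,c,h,z,9000); md=np.median(w)
    lo,hi=np.percentile(w,[2,98])
    for sgn,th in ((1,(lo+md)/2),(-1,(hi+md)/2)):
        for b in blobs(w*sgn<th*sgn,c,h,9000,4000): print(f,sgn,'%.0f %.0f %.0f'%(lo,md,hi),*b)
```

```text
side0 1 46 69 73 [ 0.5748 -0.1083] [ 0.5748 -0.1083] [0.0144 0.0139] 6.340191841125488 0.00015475308641975307
side0 -1 46 69 73 [ 0.5713 -0.1187] [ 0.5721 -0.118 ] [0.0157 0.0062] 3.521453380584717 5.4234567901234566e-05
side3 1 47 73 77 [ 0.5767 -0.0894] [ 0.5765 -0.0898] [0.0128 0.0145] 7.125016689300537 0.00014719753086419752
side3 -1 47 73 77 [ 0.577  -0.0989] [ 0.5759 -0.0987] [0.0099 0.026 ] 88.08018493652344 9.957407407407407e-05
side2 1 107 174 180 [ 0.5783 -0.0922] [ 0.5783 -0.0922] [0.0133 0.0135] 63.43495178222656 0.00014460493827160494
side2 -1 107 174 180 [ 0.5699 -0.0848] [ 0.5752 -0.088 ] [0.0193 0.0219] 90.0 0.00011820987654320988
top0 -1 44 49 68 [ 0.572  -0.1078] [ 0.572  -0.1078] [0.0126 0.0138] 24.22774314880371 0.00012867283950617283
side0 1 46 69 74 [0.5576 0.2769] [0.5582 0.2772] [0.0137 0.0147] 62.987335205078125 0.0001507530864197531
side0 1 47 70 126 [ 0.4362 -0.2805] [ 0.4359 -0.2805] [0.0097 0.0149] 43.636070251464844 8.012345679012346e-05
```

Request:
jog_arm:
  rows:
    - [[0,0,-0.03,0.18],[0,0,-0.05,0.18],[0,0,-0.04,0.18],[0.042,-0.01,0,0.18],[0.042,-0.01,0,0],[0.042,-0.01,0,0],[0.042,-0.01,0,0],[0.042,-0.01,0,0],[0.042,-0.01,0,0],[0.042,-0.01,0,0],[0.042,-0.01,0,0],[0,0,0,0]]

```text
time_s: 14.28
tcp_pos: [0.5529, -0.0835, 0.1935]
ee_rot: [[-0.276, -0.961, 0.001], [-0.961, 0.276, 0.0], [-0.0, -0.001, -1.0]]
wrist_force: [0.2, -1.2, -1.1]
gripper_width: 0.999
gripper_force: 0.0
```

```bash
python3 go.py .5716 -.1072 .1125 -105.8
```

```text
t 14.28 turn -0.0037 then shift 0.0177 -0.0245 0.0810 | th -106.01 tilt 0.0007 0.0000 q6 -24.0 F [ 0.2 -1.2 -1.1]
```

Request:
jog_arm:
  rows:
    - [[0.0177,-0.0245,0,-0.0037],[0,0,0.03,0],[0,0,0.03,0],[0,0,0.015,0],[0,0,0.004,0],[0,0,0,0],[0,0,0,0]]

```text
time_s: 15.15
tcp_pos: [0.5727, -0.1047, 0.1151]
ee_rot: [[-0.268, -0.963, 0.002], [-0.963, 0.268, 0.0], [-0.001, -0.002, -1.0]]
wrist_force: [0.1, 0.9, 0.4]
gripper_width: 0.999
gripper_force: 0.0
```

```bash
python3 go.py .5716 -.1072 .1125 -105.8
```

```text
t 15.15 turn 0.0045 then shift 0.0027 0.0004 0.0026 | th -105.54 tilt 0.0023 0.0000 q6 -21.1 F [0.1 0.9 0.4]
```

Request:
jog_arm:
  rows:
    - [[0.0027,0.0004,0.0022,0.0045],[0,0,0,0],[0,0,0,0]]

```text
time_s: 15.52
tcp_pos: [0.5709, -0.1075, 0.1119]
ee_rot: [[-0.273, -0.962, 0.0], [-0.962, 0.273, -0.0], [-0.0, -0.0, -1.0]]
wrist_force: [-0.7, 0.1, 0.1]
gripper_width: 1.001
gripper_force: 0.0
```

Request:
jog_arm:
  rows:
    - [[0,0,0,0],[0,0,0,0],[0,0,0,0],[0,0,0,0],[0,0,0,0],[0,0,-0.003,0],[0.0013,-0.0019,0,0],[0,0,0,0]]
  claw: 0.4

```text
time_s: 16.52
tcp_pos: [0.5724, -0.1093, 0.1147]
ee_rot: [[-0.273, -0.962, 0.0], [-0.962, 0.273, 0.0], [-0.0, -0.0, -1.0]]
wrist_force: [-0.1, -0.6, -1.7]
gripper_width: 0.687
gripper_force: 30.0
```

```bash
python3 go.py .5716 -.1072 .1125 -105.8
```

```text
t 16.52 turn -0.0007 then shift -0.0018 0.0014 0.0022 | th -105.84 tilt 0.0000 0.0000 q6 -20.9 F [-0.1 -0.6 -1.7]
```

Request:
jog_arm:
  rows:
    - [[0,-0.0005,0.0025,0],[0,0,0,0],[0,0,0,0]]

```text
time_s: 16.9
tcp_pos: [0.5728, -0.1093, 0.1121]
ee_rot: [[-0.273, -0.962, -0.0], [-0.962, 0.273, -0.0], [0.0, 0.0, -1.0]]
wrist_force: [-0.1, 0.0, -1.1]
gripper_width: 0.685
gripper_force: 30.0
```

Request:
jog_arm:
  rows:
    - [[0,0,0,0],[0,0,0,0],[0,0,0,0],[0,0,0,0],[0,0,-0.02,0],[0,0,-0.04,0],[0,0,-0.03,-0.18],[-0.02,0,0,-0.18],[-0.04,0,0,-0.18],[-0.04,0,0,-0.18],[-0.04,-0.015,0,0],[-0.04,-0.015,0,0],[-0.04,-0.015,0,0],[-0.04,-0.015,0,0],[-0.04,-0.015,0,0],[-0.04,-0.015,0,0],[0,0,0,0]]
  claw: 1.0

```text
time_s: 19.02
tcp_pos: [0.539, 0.2471, 0.2022]
ee_rot: [[0.433, -0.902, 0.001], [-0.902, -0.433, 0.0], [-0.0, -0.001, -1.0]]
wrist_force: [0.7, -0.2, -0.6]
gripper_width: 0.999
gripper_force: 0.0
```

```bash
python3 go.py .5597 .2634 .12 -64.5
cat > holes.py <<'E'
from h import *
import sys
np.set_printoptions(precision=4,suppress=True)
z=float(sys.argv[1])
for n,c in(('side',(.578,-.0918)),('top',(.5763,-.0907))):
    im=capture(n); np.save(n+sys.argv[2]+'.npy',im); I=im.astype(np.float32).mean(2); c=np.array(c); h=.014
    w=warp(n,I,c,h,z,9000); md=np.median(w); lo,hi=np.percentile(w,[2,98])
    for sgn,th in ((1,(lo+md)/2),(-1,(hi+md)/2)):
        for b in blobs(w*sgn<th*sgn,c,h,9000,4000): print(n,sgn,'%.0f %.0f %.0f'%(lo,md,hi),*b)
E
python3 holes.py .054 4
```

```text
t 19.02 turn 0.0025 then shift -0.0058 -0.0257 0.0822 | th -64.36 tilt 0.0005 0.0004 q6 -14.6 F [ 0.7 -0.2 -0.6]
side 1 47 73 77 [ 0.578  -0.0914] [ 0.5783 -0.0909] [0.015  0.0138] 46.332218170166016 0.00015858641975308643
```

Request:
jog_arm:
  rows:
    - [[-0.0058,-0.0257,0.02,0],[0,0,0.04,0],[0,0,0.04,0],[0,0,0.02,0],[0,0,0.009,0],[0,0,0,0],[0,0,0,0]]

```text
time_s: 20.0
tcp_pos: [0.5606, 0.2609, 0.0745]
ee_rot: [[0.429, -0.903, 0.002], [-0.903, -0.429, 0.001], [-0.0, -0.002, -1.0]]
wrist_force: [-0.0, 0.6, 0.1]
gripper_width: 0.997
gripper_force: 0.0
```

```bash
python3 go.py .5597 .2634 .0713 -64.5
```

```text
t 20.00 turn -0.0015 then shift -0.0027 -0.0003 0.0032 | th -64.59 tilt 0.0019 0.0013 q6 -14.5 F [-0.   0.6  0.1]
```

Request:
jog_arm:
  rows:
    - [[-0.0027,-0.0003,0.0028,0],[0,0,0,0],[0,0,0,0]]

```text
time_s: 20.38
tcp_pos: [0.559, 0.2635, 0.0707]
ee_rot: [[0.43, -0.903, 0.0], [-0.903, -0.43, 0.0], [-0.0, -0.0, -1.0]]
wrist_force: [-0.2, 1.5, 0.1]
gripper_width: 0.997
gripper_force: 0.0
```

Request:
jog_arm:
  rows:
    - [[0,0,0,0],[0,0,0,0],[0,0,0,0],[0,0,0,0],[0,0,0,0],[0,0,0,0]]
  claw: 0.35

```text
time_s: 21.12
tcp_pos: [0.5592, 0.2634, 0.0705]
ee_rot: [[0.429, -0.903, 0.0], [-0.903, -0.429, 0.0], [-0.0, -0.0, -1.0]]
wrist_force: [-0.6, -0.3, 0.3]
gripper_width: 0.593
gripper_force: 30.0
```

```bash
python3 go.py .5597 .2634 .0713 -64.5
```

```text
t 21.12 turn -0.0012 then shift 0.0003 -0.0005 -0.0008 | th -64.57 tilt 0.0003 0.0002 q6 -14.8 F [-0.6 -0.3  0.3]
```

Request:
jog_arm:
  rows:
    - [[0,0,-0.03,0],[0,0,-0.05,0.18],[0,0,-0.05,0.18],[0,0,0,0.18],[0,0,0,0.18],[0,0,0,0]]

```text
time_s: 21.88
tcp_pos: [0.5587, 0.2631, 0.2002]
ee_rot: [[-0.271, -0.963, -0.001], [-0.963, 0.271, -0.0], [0.001, 0.001, -1.0]]
wrist_force: [0.3, -0.3, -1.4]
gripper_width: 0.593
gripper_force: 30.0
```

```bash
python3 go.py .5745 -.1037 .16 -105.8
```

```text
t 21.88 turn 0.0015 then shift 0.3486 -0.1151 0.0402 | th -105.72 tilt -0.0009 -0.0003 q6 -55.9 F [ 0.3 -0.3 -1.4]
```

Request:
jog_arm:
  rows:
    - [[0.0436,-0.0144,0,0.0015],[0.0436,-0.0144,0,0],[0.0436,-0.0144,0,0],[0.0436,-0.0144,0,0],[0.0436,-0.0144,0,0],[0.0436,-0.0144,0,0],[0.0436,-0.0144,0.01,0],[0.0436,-0.0144,0.03,0],[0,0,0,0],[0,0,0,0]]

```text
time_s: 23.12
tcp_pos: [0.5744, -0.1038, 0.1603]
ee_rot: [[-0.273, -0.962, -0.0], [-0.962, 0.273, -0.0], [0.0, 0.0, -1.0]]
wrist_force: [0.2, 0.2, -0.2]
gripper_width: 0.594
gripper_force: 30.0
```

```bash
python3 go.py .5745 -.1037 .125 -105.8
```

```text
t 23.12 turn -0.0004 then shift -0.0001 -0.0001 0.0353 | th -105.82 tilt -0.0003 -0.0002 q6 -21.5 F [ 0.2  0.2 -0.2]
```

Request:
jog_arm:
  rows:
    - [[0,0,0.02,0],[0,0,0.01,0],[0,0,0.004,0],[0,0,0,0],[0,0,0,0],[0,0,0,0]]

```text
time_s: 23.88
tcp_pos: [0.5745, -0.1037, 0.127]
ee_rot: [[-0.274, -0.962, 0.001], [-0.962, 0.274, 0.0], [-0.0, -0.001, -1.0]]
wrist_force: [-0.8, -0.0, -2.2]
gripper_width: 0.589
gripper_force: 30.0
```

```bash
python3 go.py .5745 -.1037 .125 -105.8
```

```text
t 23.88 turn -0.0018 then shift 0.0000 0.0000 0.0020 | th -105.90 tilt 0.0010 0.0000 q6 -21.6 F [-0.8 -0.  -2.2]
```

Request:
jog_arm:
  rows:
    - [[0,0,0.002,0],[0,0,0,0],[0,0,0,0]]

```text
time_s: 24.25
tcp_pos: [0.5744, -0.1037, 0.1245]
ee_rot: [[-0.274, -0.962, 0.0], [-0.962, 0.274, -0.0], [-0.0, -0.0, -1.0]]
wrist_force: [-0.1, -0.4, -0.2]
gripper_width: 0.596
gripper_force: 30.0
```

Request:
jog_arm:
  rows:
    - [[0,0,0,0],[0,0,0,0],[0,0,0,0],[0,0,0,0],[0,0,-0.02,0],[0,0,-0.04,0],[0,0,-0.03,0.176],[0,0,0,0.176],[0,0,0,0.176],[0,0,0,0.176],[0,0,0,0.176],[0,0,0,0]]
  claw: 1.0

```text
time_s: 25.75
tcp_pos: [0.5742, -0.1037, 0.2145]
ee_rot: [[-0.915, -0.403, -0.0], [-0.403, 0.915, 0.0], [0.0, 0.0, -1.0]]
wrist_force: [-1.0, 0.2, -0.7]
gripper_width: 0.996
gripper_force: 0.0
```

```bash
python3 go.py .4045 -.2944 .12 -156.25
```

```text
t 25.75 turn 0.0006 then shift 0.2321 -0.1062 0.0945 | th -156.21 tilt -0.0001 0.0000 q6 -71.9 F [-1.   0.2 -0.7]
```

Request:
jog_arm:
  rows:
    - [[0.0387,-0.0177,0,0],[0.0387,-0.0177,0,0],[0.0387,-0.0177,0.02,0],[0.0387,-0.0177,0.02,0],[0.0387,-0.0177,0.02,0],[0.0387,-0.0177,0.03,0],[0,0,0,0],[0,0,0,0]]

```text
time_s: 26.75
tcp_pos: [0.405, -0.2945, 0.1249]
ee_rot: [[-0.915, -0.403, 0.001], [-0.403, 0.915, -0.001], [-0.001, -0.001, -1.0]]
wrist_force: [0.2, 0.1, 0.3]
gripper_width: 0.996
gripper_force: 0.0
```

```bash
python3 go.py .4045 -.2944 .0713 -156.25; python3 holes.py .064 5
```

```text
t 26.75 turn 0.0004 then shift 0.0004 0.0003 0.0536 | th -156.23 tilt 0.0012 -0.0008 q6 -48.9 F [0.2 0.1 0.3]
side 1 45 49 54 [ 0.5709 -0.0864] [ 0.5735 -0.0864] [0.019 0.017] -0.0 9.801234567901235e-05
top 1 44 50 55 [ 0.5835 -0.0935] [ 0.5822 -0.0943] [0.0141 0.0122] 35.09581756591797 8.17283950617284e-05
```

Request:
jog_arm:
  rows:
    - [[0.0004,0.0003,0.02,0],[0,0,0.02,0],[0,0,0.01,0],[0,0,0.0025,0],[0,0,0,0],[0,0,0,0],[0,0,0,0]]

```text
time_s: 27.72
tcp_pos: [0.404, -0.2942, 0.0724]
ee_rot: [[-0.916, -0.401, 0.001], [-0.401, 0.916, -0.0], [-0.001, -0.001, -1.0]]
wrist_force: [0.4, 0.2, 0.2]
gripper_width: 1.003
gripper_force: 0.0
```

```bash
python3 go.py .4045 -.2944 .0711 -156.25
```

```text
t 27.73 turn -0.0014 then shift -0.0004 -0.0004 0.0013 | th -156.33 tilt 0.0010 -0.0003 q6 -48.9 F [0.4 0.2 0.2]
```

Request:
jog_arm:
  rows:
    - [[-0.0004,-0.0004,0.001,0],[0,0,0,0],[0,0,0,0]]

```text
time_s: 28.1
tcp_pos: [0.4043, -0.2943, 0.0709]
ee_rot: [[-0.916, -0.401, -0.0], [-0.401, 0.916, 0.0], [0.0, 0.0, -1.0]]
wrist_force: [-0.4, 0.1, 0.4]
gripper_width: 1.004
gripper_force: 0.0
```

Request:
jog_arm:
  rows:
    - [[0,0,0,0],[0,0,0,0],[0,0,0,0],[0,0,0,0],[0,0,0,0],[0,0,0,0],[0,0,0,0]]
  claw: 0.3

```text
time_s: 28.98
tcp_pos: [0.4043, -0.2943, 0.071]
ee_rot: [[-0.916, -0.402, 0.0], [-0.402, 0.916, -0.0], [-0.0, -0.0, -1.0]]
wrist_force: [-0.3, -0.4, 0.6]
gripper_width: 0.497
gripper_force: 30.0
```

Request:
jog_arm:
  rows:
    - [[0,0,-0.03,-0.176],[0,0,-0.05,-0.176],[0,0,-0.05,-0.176],[0,0,0,-0.176],[0,0,0,-0.176],[0,0,0,0]]

```text
time_s: 29.72
tcp_pos: [0.404, -0.2941, 0.2009]
ee_rot: [[-0.276, -0.961, -0.0], [-0.961, 0.276, 0.0], [-0.0, 0.0, -1.0]]
wrist_force: [0.1, -0.6, -0.2]
gripper_width: 0.501
gripper_force: 30.0
```

```bash
python3 go.py .62 -.33 .2 -105.8
```

```text
t 29.73 turn -0.0042 then shift -0.0243 -0.2176 0.0009 | th -106.04 tilt -0.0002 0.0003 q6 1.4 F [ 0.1 -0.6 -0.2]
```

Request:
jog_arm:
  rows:
    - [[-0.004,-0.036,0,-0.0042],[-0.004,-0.036,0,0],[-0.004,-0.036,0,0],[-0.004,-0.036,0,0],[-0.004,-0.036,0,0],[-0.004,-0.036,0,0],[0,0,0,0]]

```text
time_s: 30.6
tcp_pos: [0.6204, -0.3296, 0.199]
ee_rot: [[-0.272, -0.962, -0.001], [-0.962, 0.272, 0.0], [-0.0, 0.001, -1.0]]
wrist_force: [-0.3, -0.1, -1.3]
gripper_width: 0.501
gripper_force: 30.0
```

```bash
python3 go.py .5698 -.1204 .17 -105.8;  python3 holes.py .064 6
python3 - <<'E'
from h import *
o=[]
for n,z in(('side',.064),('top',.064)):
    w=warp(n,np.load(n+'6.npy').astype(np.float32).mean(2),np.array([.573,-.1]),.05,z,3600); o.append(np.clip(w*2,0,255).astype(np.uint8))
save('sp6',cv2.cvtColor(np.hstack(o),cv2.COLOR_GRAY2RGB))
E
```

```text
t 30.60 turn -0.0000 then shift -0.1875 0.1056 0.0290 | th -105.80 tilt -0.0012 0.0004 q6 -1.0 F [-0.3 -0.1 -1.3]
side 1 48 74 79 [ 0.5783 -0.0906] [ 0.5782 -0.0907] [0.014  0.0136] 90.0 0.00014930246913580247
top 1 45 52 57 [ 0.581  -0.0887] [ 0.5812 -0.0875] [0.0184 0.0088] 90.0 8.47962962962963e-05
```

View pics/sp6.png

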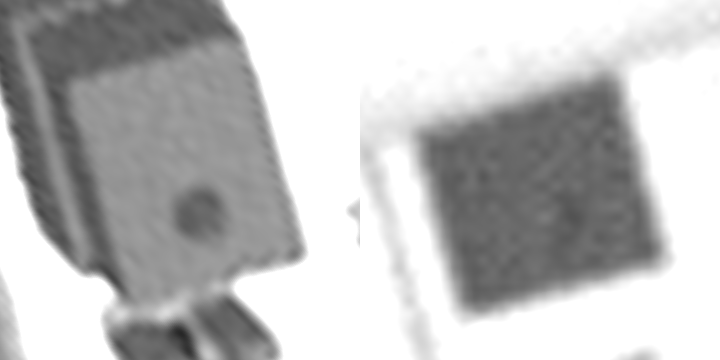

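Request:
jog_arm:
  rows:
    - [[-0.0365,0.021,0,0],[-0.0365,0.021,0,0],[-0.0365,0.021,0,0],[-0.0365,0.021,0.01,0],[-0.0405,0.0216,0.019,0],[0,0,0,0],[0,0,0,0]]

```text
time_s: 31.58
tcp_pos: [0.5672, -0.1218, 0.1726]
ee_rot: [[-0.27, -0.963, 0.001], [-0.963, 0.27, -0.0], [0.0, -0.001, -1.0]]
wrist_force: [-0.3, -0.7, -0.7]
gripper_width: 0.498
gripper_force: 30.0
```

```bash
python3 go.py .5695 -.1216 .1355 -105.8
```

```text
t 31.57 turn 0.0020 then shift -0.0008 -0.0022 0.0371 | th -105.68 tilt 0.0007 -0.0003 q6 -19.6 F [-0.3 -0.7 -0.7]
```

Request:
jog_arm:
  rows:
    - [[-0.0008,-0.0022,0.015,0.002],[0,0,0.012,0],[0,0,0.006,0],[0,0,0,0],[0,0,0,0],[0,0,0,0]]

```text
time_s: 32.33
tcp_pos: [0.57, -0.1214, 0.1394]
ee_rot: [[-0.272, -0.962, 0.001], [-0.962, 0.272, -0.0], [-0.0, -0.001, -1.0]]
wrist_force: [-0.4, -0.2, 0.9]
gripper_width: 0.501
gripper_force: 30.0
```

```bash
python3 go.py .5695 -.1216 .1355 -105.8
```

```text
t 32.33 turn 0.0003 then shift 0.0004 0.0004 0.0039 | th -105.78 tilt 0.0010 -0.0000 q6 -19.7 F [-0.4 -0.2  0.9]
```

Request:
jog_arm:
  rows:
    - [[0.0004,0.0004,0.0038,0],[0,0,0,0],[0,0,0,0]]

```text
time_s: 32.7
tcp_pos: [0.5692, -0.1216, 0.1351]
ee_rot: [[-0.272, -0.962, -0.0], [-0.962, 0.272, 0.0], [0.0, 0.0, -1.0]]
wrist_force: [0.6, 0.3, -0.9]
gripper_width: 0.499
gripper_force: 30.0
```

Request:
jog_arm:
  rows:
    - [[0,0,0,0],[0,0,0,0],[0,0,0,0],[0,0,0,0],[0,0,-0.02,0],[0,0,-0.04,0],[0,0,-0.03,-0.142],[0,0,0,-0.142],[0,0,0,-0.142],[0,0,0,0]]
  claw: 1.0

```text
time_s: 33.95
tcp_pos: [0.5692, -0.1216, 0.2253]
ee_rot: [[0.148, -0.989, 0.0], [-0.989, -0.148, 0.0], [-0.0, -0.0, -1.0]]
wrist_force: [0.2, -0.0, 0.0]
gripper_width: 1.002
gripper_force: 0.0
```

```bash
python3 go.py .58 -.278 .2 -81.4
python3 - <<'E'
from h import *
np.set_printoptions(precision=4,suppress=True)
o=[]
for n,c in(('top',(.578,-.279)),('side',(.5827,-.2773))):
    I=np.load(n+'0.npy').astype(np.float32).mean(2); c=np.array(c);h=.03
    w=warp(n,I,c,h,.084,6000); print(n,np.percentile(w,[5,50,80,90,98]))
    o.append(np.clip(w,0,255).astype(np.uint8))
    for th in ((105,115) if n=='top' else (130,140,150)):
        for b in blobs(w>th,c,h,6000,3000): print(th,*b)
c=np.array([.58,-.33]);h=.1; w=warp('top',np.load('top0.npy').astype(np.float32).mean(2),c,h,.04)
m=cv2.morphologyEx((w<95).astype(np.uint8),cv2.MORPH_CLOSE,np.ones((21,21)))
for b in blobs(m,c,h,amin=3000): print('rack',*b)
o=[x for x in o]+[np.zeros((360,20),np.uint8)]
save('pin',cv2.cvtColor(np.hstack(o),cv2.COLOR_GRAY2RGB))
E
```

```text
t 33.95 turn -0.0012 then shift 0.1562 0.0127 0.0253 | th -81.47 tilt 0.0001 0.0000 q6 4.7 F [ 0.2 -0.   0. ]
top [ 45.3333  69.484   97.863  114.1475 123.5666]
105 [ 0.5796 -0.2753] [ 0.5799 -0.2752] [0.0132 0.0118] 90.0 0.00011876388888888889
105 [ 0.6037 -0.2728] [ 0.602  -0.2791] [0.0598 0.0117] 90.0 0.00044097222222222226
115 [ 0.6043 -0.2708] [ 0.603  -0.2791] [0.0598 0.0097] 90.0 0.0003373611111111111
side [ 90.3123 162.7448 165.6621 166.9172 168.4141]
130 [ 0.5861 -0.2751] [ 0.5826 -0.2774] [0.0598 0.0598] 90.0 0.003000541666666667
140 [ 0.5864 -0.2749] [ 0.5826 -0.2774] [0.0598 0.0598] 90.0 0.002928972222222222
150 [ 0.5871 -0.2746] [ 0.5826 -0.2774] [0.0598 0.0598] 0.0 0.0026216666666666667
rack [ 0.5812 -0.3265] [ 0.5814 -0.3269] [0.0583 0.1751] 8.073204040527344 0.0092815
```

View pics/pin.png

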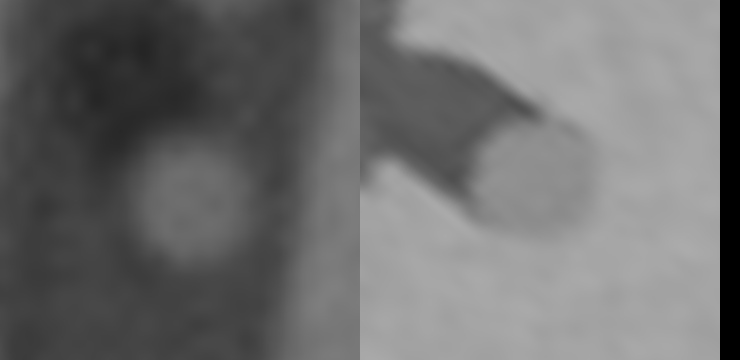

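Request:
jog_arm:
  rows:
    - [[0.039,0.0033,0,-0.007],[0.039,0.0033,0,0],[0.039,0.0033,0.01,0],[0.0377,0.0033,0.015,0],[0,0,0.02,0],[0,0,0.02,0],[0,0,0.015,0],[0,0,0,0],[0,0,0,0]]
  claw: 0.7

```text
time_s: 35.08
tcp_pos: [0.5808, -0.2765, 0.146]
ee_rot: [[0.157, -0.988, 0.001], [-0.988, -0.157, -0.001], [0.001, -0.001, -1.0]]
wrist_force: [-0.4, 0.7, 0.2]
gripper_width: 0.699
gripper_force: 0.0
```

```bash
python3 go.py .581 -.2766 .138 -81.9
```

```text
t 35.08 turn 0.0162 then shift 0.0001 -0.0002 0.0080 | th -80.97 tilt 0.0014 -0.0006 q6 20.1 F [-0.4  0.7  0.2]
```

Request:
jog_arm:
  rows:
    - [[0,0,0.0078,0.016],[0,0,0,0],[0,0,0,0]]

```text
time_s: 35.45
tcp_pos: [0.5803, -0.2765, 0.1375]
ee_rot: [[0.141, -0.99, 0.0], [-0.99, -0.141, -0.0], [0.0, -0.0, -1.0]]
wrist_force: [-0.0, 0.6, 0.3]
gripper_width: 0.697
gripper_force: 0.0
```

Request:
jog_arm:
  rows:
    - [[0,0,0,0],[0,0,0,0],[0,0,0,0],[0,0,0,0],[0,0,0,0],[0,0,0,0],[0,0,0,0]]
  claw: 0.1

```text
time_s: 36.33
tcp_pos: [0.5804, -0.2765, 0.1374]
ee_rot: [[0.141, -0.99, 0.0], [-0.99, -0.141, -0.0], [0.0, -0.0, -1.0]]
wrist_force: [2.0, 0.3, -0.3]
gripper_width: 0.238
gripper_force: 30.0
```

```bash
python3 go.py .581 -.2766 .138 -81.9
```

```text
t 36.33 turn 0.0001 then shift 0.0002 -0.0006 -0.0006 | th -81.89 tilt 0.0005 -0.0001 q6 19.2 F [ 2.   0.3 -0.3]
```

Request:
jog_arm:
  rows:
    - [[0,0,-0.02,0],[0,0,-0.03,0],[0,0,-0.04,0],[0,0,0,0],[0,0,0,0]]

```text
time_s: 36.95
tcp_pos: [0.5795, -0.2762, 0.2266]
ee_rot: [[0.141, -0.99, -0.002], [-0.99, -0.141, 0.001], [-0.001, 0.001, -1.0]]
wrist_force: [-0.4, -0.3, -0.9]
gripper_width: 0.244
gripper_force: 30.0
```

```bash
python3 go.py .5778 -.0919 .2135 -81.9
python3 - <<'E'
from h import *
im=capture('side'); np.save('side7.npy',im); np.save('top7.npy',capture('top'))
s=sense(); p=np.array(s['tcp_pos'])
for dz in (-.0624,-.1314): print(dz,proj('side',p+[0,0,dz]))
E
python3 holes.py .072 8
```

```text
t 36.95 turn -0.0003 then shift -0.1827 -0.0243 0.0131 | th -81.92 tilt -0.0016 0.0011 q6 19.2 F [-0.4 -0.3 -0.9]
-0.0624 [[410.32713534 198.31713496]]
-0.1314 [[406.11949214 227.37205898]]
side 1 48 74 77 [ 0.5778 -0.0913] [ 0.5781 -0.0914] [0.0139 0.0145] 27.349876403808594 0.00015797530864197532
top 1 123 132 136 [ 0.5797 -0.0785] [ 0.5762 -0.0799] [0.0062 0.0279] 90.0 6.424691358024692e-05
```

Run:
```python
from h import *
a=np.load('side7.npy').astype(float).mean(2)
for r in range(204,236,2): print(r,a[r,394:420].astype(int))
s=sense(); p=np.array(s['tcp_pos'])
for dz in (-.0714,-.09,-.11,-.125): print(dz,proj('side',p+[0,0,dz]))
```

```text
204 [181 177 179 178 176 173 176 150  99  57  36  25  21  20  14  13  24  20
  73  91  98 104 106 103 104 114]
206 [176 177 175 171 170 173 175 177 179 177 177 174 139  79  32  21  21  41
  83  97 103 102 103 103 104 106]
208 [173 171 174 173 174 175 177 176 177 176 172 174 149 104  91  95  87  93
  93 158 128 113 109 106 108 104]
210 [179 179 178 176 172 172 175 179 176 174 173 176 136  94  93  96  98  98
 107 166 178 178 176 177 123 107]
212 [178 181 177 176 174 169 173 173 174 171 175 174 120  88  96  97  97  94
 140 168 173 175 177 180 181 176]
214 [173 174 175 175 177 177 177 173 175 176 177 159 111  91  95  98  95  95
 139 172 179 179 177 175 177 172]
216 [175 175 171 171 173 172 171 171 174 176 174 134  95  91  97  97  95 109
 163 176 174 173 173 174 172 171]
218 [173 172 170 172 173 172 174 176 174 176 174 131  97  93  97  97  94 128
 171 178 175 171 173 177 174 174]
220 [176 176 177 173 171 172 176 175 177 177 178 170 141  99  91  96 128 165
 171 167 169 168 172 175 178 176]
222 [177 176 177 175 176 175 174 176 175 174 174 167 123  99  96 131 168 176
 172 174 173 170 175 174 175 174]
224 [178 173 176 178 174 172 169 170 172 168 144 140 137 111  94  92 148 173
 175 177 179 181 176 176 173 169]
226 [174 177 176 180 177 177 175 176 178 177 179 124  91  92  92 111 161 174
 176 175 180 182 179 178 177 174]
228 [175 178 179 178 176 174 171 173 173 172 173 176 159 145 136 166 177 174
 176 172 176 174 174 171 176 176]
230 [177 176 176 176 175 175 172 171 179 177 177 175 173 170 169 173 172 168
 168 172 175 176 170 169 173 173]
232 [176 175 174 175 176 176 178 176 177 177 176 177 178 176 176 175 173 175
 174 177 176 180 177 176 174 174]
234 [172 172 173 174 172 175 175 174 172 173 174 175 178 178 176 178 182 175
 174 170 172 171 174 175 172 172]
-0.0714 [[409.92472072 202.13740379]]
-0.09 [[408.76835733 210.13590922]]
-0.11 [[407.5511746  218.52201237]]
-0.125 [[406.65573543 224.66993784]]
```

Request:
jog_arm:
  rows:
    - [[-0.0365,-0.0049,0,0],[-0.0365,-0.0049,0,0],[-0.0365,-0.0049,0,0],[-0.0365,-0.0049,0,0],[-0.0365,-0.0049,0.012,0],[0,0,0,0],[0,0,0,0],[0,0,0,0]]

```text
time_s: 38.15
tcp_pos: [0.5788, -0.0932, 0.2154]
ee_rot: [[0.14, -0.99, 0.0], [-0.99, -0.14, -0.0], [0.0, -0.0, -1.0]]
wrist_force: [-0.3, 1.0, -1.2]
gripper_width: 0.242
gripper_force: 30.0
```

```bash
python3 go.py .5776 -.0917 .2055 -81.9
python3 - <<'E'
from h import *
im=capture('side'); np.save('side9.npy',im); a=im.astype(float).mean(2)
p=np.array(sense()['tcp_pos'])
for dz in (-.0714,-.09,-.11,-.125,-.1314): print(dz,proj('side',p+[0,0,dz]))
print('hole',proj('side',[.5779,-.0913,.072]))
u,v=proj('side',p+[0,0,-.1314])[0].round().astype(int); print(u,v)
for r in range(v-22,v+12,2): print(r,a[r,u-10:u+14].astype(int))
E
```

```text
t 38.15 turn -0.0010 then shift -0.0017 0.0010 0.0099 | th -81.96 tilt 0.0001 -0.0002 q6 1.4 F [-0.3  1.  -1.2]
-0.0714 [[340.85319469 169.30847472]]
-0.09 [[340.57195654 176.74963187]]
-0.11 [[340.27539201 184.5777944 ]]
-0.125 [[340.05686271 190.33406339]]
-0.1314 [[339.96462363 192.76067357]]
hole [[338.87553078 197.05967675]]
340 193
171 [174 175 154 122  81  43  26  23  27  23  23  42  75  97 118 159 176 173
 177 180 182 172 160 149]
173 [175 173 175 175 173 174 177 160 110  48  32  77  95  92 143 180 181 184
 182 182 181 163 128 121]
175 [177 175 176 177 176 177 175 175 154 111  97  99  94  89 142 175 179 179
 178 178 176 160 127 121]
177 [177 178 175 173 172 172 177 177 148  97  94  97  96  88 142 178 177 179
 181 182 173 148 126 124]
179 [174 175 175 175 179 177 180 179 148 100  95  96  97  95 140 176 177 176
 177 179 171 146 123 121]
181 [176 174 175 177 178 181 178 177 148 102  93  95  94 102 152 179 181 180
 180 179 161 129 125 121]
183 [175 176 176 174 177 174 176 176 149 101  96  97  94 101 150 178 182 179
 181 177 161 129 121 125]
185 [ 87 142 173 174 175 176 172 179 15
[... 240 characters left out ...]
175
 175 159 122  80  81  77]
191 [ 53  61  57  48  49 111 156 172 145 102 108 103  93  79 106 153 175 174
 176 153 114  89  86  85]
193 [ 50  55  62  68  71  75  75  72  77  82  88  92  84  77  74  73 103 149
 174 177 176 145 109 110]
195 [ 75  75  76  77  72  76  74  70  65  67  70  73  71  73  78  75  76  76
 108 154 178 175 175 177]
197 [ 74  76  73  75  72  70  53  49  50  53  51  50  61  75  76  72  77  75
  77  75 120 161 175 179]
199 [ 64  75  75  76  74  76  74  72  66  61  63  57  49  48  46  60  74  74
  77  76  75  75 120 165]
201 [45 49 65 73 73 74 76 76 75 75 72 67 46 45 44 47 45 63 72 77 79 71 75 77]
203 [61 49 45 54 66 74 75 72 77 74 76 76 76 75 63 52 49 45 47 47 66 74 76 76]
```

```bash
python3 go.py .5775 -.0903 .2055 -81.9
```

```text
t 38.20 turn -0.0012 then shift -0.0031 0.0009 0.0100 | th -81.97 tilt 0.0002 -0.0001 q6 1.4 F [ 0.1 -0.3 -0.6]
```

Request:
jog_arm:
  rows:
    - [[-0.0031,0.0009,0,0],[0,0,0,0],[0,0,0.005,0],[0,0,0.004,0],[0,0,0,0],[0,0,0,0]]

```text
time_s: 38.95
tcp_pos: [0.5775, -0.0895, 0.2063]
ee_rot: [[0.141, -0.99, -0.0], [-0.99, -0.141, -0.0], [0.0, 0.0, -1.0]]
wrist_force: [-0.3, -0.5, -1.3]
gripper_width: 0.239
gripper_force: 30.0
```

```bash
python3 go.py .5775 -.0903 .2 -81.9
python3 - <<'E'
from h import *
im=capture('side'); np.save('side9.npy',im); a=im.astype(float).mean(2)
p=np.array(sense()['tcp_pos'])
for dz in (-.1,-.1314): print(dz,proj('side',p+[0,0,dz]))
for r in range(179,203,2): print(r,a[r,330:354].astype(int))
E
```

```text
t 38.95 turn 0.0002 then shift 0.0008 0.0001 0.0063 | th -81.89 tilt -0.0000 -0.0001 q6 1.0 F [-0.3 -0.5 -1.3]
-0.1 [[338.62000118 183.70287045]]
-0.1314 [[338.1958105  195.64650571]]
179 [176 177 174 178 177 180 160 116  92 100  98  89 123 162 177 174 174 178
 178 179 172 146 123 122]
181 [175 174 175 176 180 180 161 116  94 100  99  92 146 181 179 180 182 181
 178 179 161 128 121 123]
183 [173 177 176 175 173 176 158 114  92  99 100  95 145 180 178 181 180 179
 179 178 161 128 121 123]
185 [ 86 139 175 176 175 175 153 110  92  98  95  91 145 180 179 176 179 178
 180 179 160 124 120 124]
187 [ 49  90 147 175 175 174 154 112  95  98  98  91 145 179 182 180 179 179
 176 169 125  87  91  90]
189 [ 51  78  89  75 102 151 176 158 113  87 102 152 179 180 180 180 179 176
 174 161 121  79  81  79]
191 [ 55  63  53  51  52 104 159 162 125  97  97  90  76  75 104 155 174 176
 177 154 114  89  89  84]
193 [ 48  55  59  68  67  73  96 133 143 117  92 106  97  76  76  78 104 151
 175 177 176 148 110 110]
195 [ 76  75  78  73  74  76  73  80  89  93 103  95  74  79  73  76  75  74
 103 155 172 174 175 179]
197 [ 72  73  76  76  74  65  55  50  49  49  52  45  59  72  74  75  78  76
  77  75 118 163 175 177]
199 [ 64  75  70  76  77  75  75  73  63  53  48  46  45  51  62  71  73  80
  77  73  74  75 121 165]
201 [47 56 68 74 73 78 75 74 73 74 72 65 48 48 45 44 49 64 75 75 76 75 76 79]
```

Request:
jog_arm:
  rows:
    - [[0,0,0.003,0],[0,0,0.002,0],[0,0,0.002,0],[0,0,0.002,0],[0,0,0,0],[0,0,0,0]]

```text
time_s: 39.75
tcp_pos: [0.5775, -0.0895, 0.1974]
ee_rot: [[0.141, -0.99, 0.0], [-0.99, -0.141, -0.0], [0.0, -0.0, -1.0]]
wrist_force: [0.3, -0.5, -0.8]
gripper_width: 0.243
gripper_force: 30.0
```

Request:
jog_arm:
  rows:
    - [[0,0,0.002,0],[0,0,0.002,0],[0,0,0.002,0],[0,0,0.002,0],[0,0,0,0]]

```text
time_s: 40.38
tcp_pos: [0.5773, -0.0894, 0.189]
ee_rot: [[0.141, -0.99, -0.0], [-0.99, -0.141, 0.0], [-0.0, 0.0, -1.0]]
wrist_force: [0.1, 0.2, -1.8]
gripper_width: 0.243
gripper_force: 30.0
```

Request:
jog_arm:
  rows:
    - [[0,0,0.002,0],[0,0,0.002,0],[0,0,0.002,0],[0,0,0.002,0],[0,0,0,0]]

```text
time_s: 41.0
tcp_pos: [0.5773, -0.0895, 0.1811]
ee_rot: [[0.141, -0.99, -0.0], [-0.99, -0.141, -0.0], [-0.0, 0.0, -1.0]]
wrist_force: [-1.2, 0.3, -0.6]
gripper_width: 0.244
gripper_force: 30.0
```

Request:
jog_arm:
  rows:
    - [[0,0,0.002,0],[0,0,0.002,0],[0,0,0.002,0],[0,0,0.002,0],[0,0,0.002,0],[0,0,0.002,0],[0,0,0,0]]

```text
time_s: 41.88
tcp_pos: [0.5773, -0.0894, 0.1691]
ee_rot: [[0.141, -0.99, -0.0], [-0.99, -0.141, 0.0], [-0.0, 0.0, -1.0]]
wrist_force: [-0.5, -0.5, -2.0]
gripper_width: 0.245
gripper_force: 30.0
```

Request:
jog_arm:
  rows:
    - [[0,0,0.003,0],[0,0,0.003,0],[0,0,0.003,0],[0,0,0.003,0],[0,0,0,0]]

```text
time_s: 42.5
tcp_pos: [0.5773, -0.0895, 0.1568]
ee_rot: [[0.141, -0.99, -0.001], [-0.99, -0.141, 0.0], [-0.0, 0.001, -1.0]]
wrist_force: [0.6, -0.6, -3.1]
gripper_width: 0.244
gripper_force: 30.0
```

Request:
jog_arm:
  rows:
    - [[0,0,0.003,0],[0,0,0.003,0],[0,0,0.003,0],[0,0,0.002,0],[0,0,0,0]]

```text
time_s: 43.12
tcp_pos: [0.5774, -0.0896, 0.1462]
ee_rot: [[0.141, -0.99, 0.0], [-0.99, -0.141, -0.0], [0.0, -0.0, -1.0]]
wrist_force: [-0.0, -2.2, -0.3]
gripper_width: 0.246
gripper_force: 30.0
```

Almost home; 2–3 mm more, watching the vertical force.

Request:
jog_arm:
  rows:
    - [[0,0,0.0015,0],[0,0,0.001,0],[0,0,0.001,0],[0,0,0,0]]

```text
time_s: 43.62
tcp_pos: [0.5775, -0.0896, 0.1435]
ee_rot: [[0.141, -0.99, 0.0], [-0.99, -0.141, -0.0], [0.0, -0.0, -1.0]]
wrist_force: [-2.2, -3.0, 4.7]
gripper_width: 0.242
gripper_force: 30.0
```

Request:
jog_arm:
  rows:
    - [[0,0,0,0],[0,0,0,0],[0,0,0,0],[0,0,0,0],[0,0,-0.02,0],[0,0,-0.03,0],[0,0,-0.03,-0.165],[0,0,0,-0.165],[0,0,0,-0.165],[0,0,0,-0.165],[0,0,0,-0.165],[0,0,0,-0.165],[0,0,0,-0.165],[0,0,0,0]]
  claw: 0.7

```text
time_s: 45.38
tcp_pos: [0.5774, -0.0894, 0.2228]
ee_rot: [[0.962, -0.273, -0.0], [-0.273, -0.962, 0.0], [-0.0, -0.0, -1.0]]
wrist_force: [0.4, 0.4, 0.5]
gripper_width: 0.7
gripper_force: 0.0
```

```bash
python3 go.py .6036 -.0006 .15 -15.8
python3 - <<'E'
from h import *
# knob by its side-view silhouette before anything moved
a=np.load('side0.npy').astype(float).mean(2)
for z in(.062,.088): print(z,proj('side',[.6036,-.0006,z]))
for r in range(166,186,2): print(r,a[r,308:334].astype(int))
E
```

```text
t 45.38 turn -0.0005 then shift 0.0011 -0.0925 0.0728 | th -15.83 tilt -0.0001 0.0001 q6 67.1 F [0.4 0.4 0.5]
0.062 [[319.66554785 180.2756168 ]]
0.088 [[319.73837169 170.89411833]]
166 [164 162 163 163 163 160 163 166 165 167 164 163 166 169 168 168 166 167
 167 168 164 167 168 168 163 164]
168 [162 159 162 162 163 163 160 162 163 164 164 166 161 162 161 163 166 170
 169 166 168 167 168 163 163 166]
170 [163 164 164 165 167 163 161 161 124  48  31  27  26  28  25  29  72 137
 164 163 160 164 163 167 166 165]
172 [162 163 163 163 165 164 164 133  71  31  36  32  30  28  30  29  29 121
 163 164 165 168 164 166 164 163]
174 [163 164 163 164 164 163 163 131  71  11  29  18  24  21  22  24  19 124
 164 165 161 164 162 164 166 162]
176 [166 162 164 167 161 164 163 135  71  25  19  19  21  25  24  20  21  53
  84 134 163 166 167 167 164 165]
178 [168 164 163 161 164 165 166 138  73  21  15  22  25  26  15  18  14 122
 164 165 166 164 168 170 169 163]
180 [168 166 166 167 166 166 164 166 122  30  22  21  25  23  22  22  29  52
 114 153 168 166 166 163 167 169]
182 [168 168 166 164 146 114 109  82 130 149 109  60  44  51  46  42  45  55
  96 140 161 162 164 167 166 164]
184 [168 172 134  65  55  58  55  48  51 126 145 109  90  95 126 134 108  71
  54  70  71  80 135 164 166 165]
```

Request:
jog_arm:
  rows:
    - [[0,-0.031,0,0],[0.001,-0.031,0,0],[0,-0.0305,0.02,0],[0,0,0.03,0],[0,0,0.02,0],[0,0,0,0],[0,0,0,0]]

```text
time_s: 46.25
tcp_pos: [0.6041, -0.0007, 0.1538]
ee_rot: [[0.962, -0.272, 0.002], [-0.272, -0.962, 0.0], [0.002, -0.001, -1.0]]
wrist_force: [0.7, 0.4, 1.2]
gripper_width: 0.696
gripper_force: 0.0
```

```bash
python3 go.py .6036 -.0006 .133 -15.8
```

```text
t 46.25 turn 0.0005 then shift -0.0005 0.0001 0.0208 | th -15.77 tilt 0.0017 0.0001 q6 58.9 F [0.7 0.4 1.2]
```

Request:
jog_arm:
  rows:
    - [[0,0,0.012,0],[0,0,0.008,0],[0,0,0,0],[0,0,0,0]]

```text
time_s: 46.75
tcp_pos: [0.6036, -0.0007, 0.1329]
ee_rot: [[0.963, -0.271, 0.0], [-0.271, -0.963, -0.0], [0.0, 0.0, -1.0]]
wrist_force: [-0.2, 0.3, 0.6]
gripper_width: 0.704
gripper_force: 0.0
```

Request:
jog_arm:
  rows:
    - [[0,0,0,0],[0,0,0,0],[0,0,0,0],[0,0,0,0],[0,0,0,0],[0,0,0,0],[0,0,0,0]]
  claw: 0.1

```text
time_s: 47.62
tcp_pos: [0.6034, -0.0007, 0.1329]
ee_rot: [[0.963, -0.271, 0.0], [-0.271, -0.963, -0.0], [0.0, -0.0, -1.0]]
wrist_force: [0.2, 0.2, 0.5]
gripper_width: 0.247
gripper_force: 30.0
```

Request:
jog_arm:
  rows:
    - [[0,0,-0.006,0],[0,0,-0.006,0],[0,0,-0.005,0],[0,0,0,0],[0,0.005,0,0],[0,0.005,0,0],[0,0,0,0]]

```text
time_s: 48.5
tcp_pos: [0.6004, -0.011, 0.1497]
ee_rot: [[0.962, -0.271, -0.001], [-0.271, -0.962, -0.001], [-0.001, 0.001, -1.0]]
wrist_force: [0.3, -0.4, 0.2]
gripper_width: 0.242
gripper_force: 30.0
```

Request:
jog_arm:
  rows:
    - [[0,0.005,0,0],[0,0.005,0,0],[0,0.003,0,0],[0,0.0028,0,0],[0,0,0,0],[0,0,0,0]]

```text
time_s: 49.25
tcp_pos: [0.5963, -0.0255, 0.1499]
ee_rot: [[0.963, -0.271, -0.0], [-0.271, -0.963, -0.0], [-0.0, 0.0, -1.0]]
wrist_force: [-1.0, 0.8, -1.1]
gripper_width: 0.245
gripper_force: 30.0
```

```bash
python3 -c "
from h import *
s=sense();d=np.array(s['tcp_pos'])[:2]-[.6034,-.0007];print(np.linalg.norm(d),d,s['wrist_force'],s['moment'])"
```

```text
0.02574962703087053 [-0.00705618 -0.02476396] [-0.96731583  0.76403295 -1.05554846] [ 0.4054719   0.15296698 -0.01088826]
```

Request:
jog_arm:
  rows:
    - [[0,0,0.006,0],[0,0,0.006,0],[0,0,0.005,0],[0,0,0,0],[0,0,0,0]]

```text
time_s: 49.88
tcp_pos: [0.5964, -0.0255, 0.1329]
ee_rot: [[0.963, -0.271, -0.0], [-0.271, -0.963, -0.0], [-0.0, 0.0, -1.0]]
wrist_force: [-1.9, 1.5, 1.2]
gripper_width: 0.239
gripper_force: 30.0
```

Request:
jog_arm:
  rows:
    - [[0,0,0,0],[0,0,0,0],[0,0,0,0],[0,0,0,0],[0,0,-0.02,0],[0,0,-0.04,0],[0,0,-0.04,0],[0,-0.04,0,0],[0,-0.04,0,0],[0,-0.04,0,0],[0,-0.04,0,0],[0,-0.04,0,0],[0,-0.04,0,0],[0,0,0,0]]
  claw: 0.6

```text
time_s: 51.62
tcp_pos: [0.6617, 0.2081, 0.232]
ee_rot: [[0.963, -0.268, -0.0], [-0.268, -0.963, 0.0], [-0.0, 0.0, -1.0]]
wrist_force: [0.0, -0.9, 0.4]
gripper_width: 0.599
gripper_force: 0.0
```

Run:
```python
from h import *
a=capture('side').astype(float).mean(2); ax=np.array([.2723,.9622])
k=np.array([.6036,-.0006])-.026*ax; b=np.array([.5778,-.0918])
for z in(.062,.088): print('knob exp',proj('side',[*k,z]))
for z in(.072,.09): print('head exp',proj('side',[*b,z]))
u,v=proj('side',[*k,.075])[0].round().astype(int)
for r in range(v-9,v+9,2): print(r,a[r,u-12:u+14].astype(int))
u,v=proj('side',[*b,.081])[0].round().astype(int); print(u,v)
for r in range(v-9,v+11,2): print(r,a[r,u-12:u+14].astype(int))
```

```text
knob exp [[324.68679439 185.66431401]]
knob exp [[324.83031527 176.18880167]]
head exp [[339.00185042 197.17235206]]
head exp [[339.25153874 190.39602705]]
172 [167 167 165 166 165 166 166 166 167 170 168 167 166 167 168 170 172 171
 170 167 167 167 169 171 172 172]
174 [138 100 101 138 164 171 167 167 168 166 136  96  79  60 101 150 164 169
 169 170 168 166 169 168 171 171]
176 [ 99 101 101  96  98 137 156 134  87  17  21  29  21  29  18  22  70 137
 172 172 168 168 171 170 171 171]
178 [ 99 101 102 101 101 102 101  81  49  14  25  23  18  24  27  26  18 114
 164 172 171 168 170 171 173 172]
180 [103 101  99  98  99 101 101  82  37  24  18  25  23  24  24  22  14  77
 101 130 162 171 173 172 172 173]
182 [ 72  62  51  78 100 100 102  77  24  16  24  25  22  27  22  18  27  77
  99 102 102 131 164 171 172 171]
184 [ 46  47  48  47  79 100 100  75  26  18  25  23  17  16  21  20  21  73
 100  99 102  98 109 147 172 171]
186 [ 51  49  45  48  57  55  43  39  32  26  24  23  27  21  27  22  36  42
  63  87 101  98 100 103 110 148]
188 [58 54 49 45 48 44 42 48 42 53 74 83 75 77 61 48 63 
[... 394 characters left out ...]
  45  49  71  85  87  91  89  92  88  89  88  79  96
 145 170 168 171 151 112  86  83]
193 [ 90  80  59  44  47  47  50  71  88  88  95  94  96  96  94  89  80  61
  49  85 140 169 169 170 142 107]
195 [ 45  40  44  42  44  45  49  73  83  89  90  93  95  95  95  87  80  56
  47  45  47  85 145 170 169 169]
197 [ 39  48  43  44  49  44  45  72  89  89  91  93  93  96  98  90  73  50
  45  44  43  41  47  83 140 171]
199 [ 44  44  42  44  45  44  45  45  49  49  63  73  71  72  65  55  46  49
  46  44  43  46  48  43  48 105]
201 [44 45 45 44 44 49 41 44 45 45 44 44 40 41 43 46 45 42 46 44 45 47 47 45
 46 50]
203 [42 43 45 43 45 43 42 46 44 44 46 46 45 41 43 47 45 45 45 45 48 42 44 47
 48 45]
```

```bash
python3 -c "
from station import finish_job; print(finish_job())"
```

```text
the job is handed in; nothing more can be done
None
```

I handed the job in at about 52 s. The riser, spacer and holder are stacked over the bore with the longest pin home through them, and the lever is down in the locked notch. I confirmed this from side-view pixel checks and arm height and force readings; the hand-in returned no verdict.

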